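Turn the rotor adapter plates over and gauge them

ROBOT

A 6-joint arm with a two-finger parallel gripper is mounted at the origin on a cart in front of the work surface, level with it; the furniture and walls round the work are solid. World frame = base frame: x ahead of the robot, y to its left, z up, the work surface at z = 0. Lengths are in m, angles in rad, forces in N, time in s.
With the tool pointing down it reaches from about 0.275 to 0.875 m from the base axis. Payload 12.5 kg.
Tool frame: the origin (TCP) lies on the centre line of the jaws, within the pads' length; the fingertips stand 14 mm ahead of it and the grasp point (between the pads) lies 5 mm behind it; z points along the fingers, y is the line along which they close (so a half turn about z gives the same grasp; the last joint's range is limited). The gripper opens to 85 mm and grips with 20 to 120 N. Pads are 22 mm wide; open, the fingers measure 114 mm over their backs; the gripper's body (76 mm by 85 mm) begins 54 mm behind the grasp point. The pads swing forward as they close: fully open they stand 13 mm farther back than shut.
Start: joints at [1.077, 0.351, 1.652, -0, 1.139, -0.085], TCP at [0.219, 0.505, 0.245] pointing down, gripper open.
Joint ranges: [-2.75, 2.75], [-0.79, 2.1], [0.01, 2.65], [-1.57, 4.71], [0.07, 3.14], [-2.87, 2.87]. Speed limits (rad/s): [2.22, 2.22, 2.79, 3.14, 3.14, 3.14].

INTERFACE

Orientations are given as [roll, pitch, yaw] about the fixed x, y, z axes, in that order (R = Rz(yaw) Ry(pitch) Rx(roll)).
In Python, from bench import get_obs, camera, get_calibration, sign_off, recognise gives the robot as it stands.
- The arm moves only by the tool drive_tool, never from a script. Its argument "rows" is a list of rows, each a list of 5 numbers: the finger opening in mm, from 0 to 85.4, then the shift along the tool's x, y, z in mm, then the turn about the tool's z in degrees. In form: [[jaw, tx, ty, tz, yaw], ...]. A call has 1 to 10 rows; each row is the pose to reach, as a shift and turn from the pose commanded when the call began, along the tool's axes at that moment; what a row does not reach only later rows make up. A row lasts 1/8 s, in which the tool goes at most 62.5 mm and 10.7 degrees, less where a joint would pass 70% of its speed; a pose out of reach is approached as far as the arm can. A call with a gripper value outside its range is refused whole. The fingers move at their own pace and stop on an object; the grip force is fixed at half the most. Time passes only in rows, so rows that repeat a pose let the fingers close. It gives the time, the measured TCP pose, the force, the opening and the grip force at its end, in the units of the state.
- get_obs(): the state, without advancing time (a new reading comes with each control period).
- camera(name): name is "scene" or "top"; returns the picture (400x640x3 uint8, red, green, blue); there is no depth.
- get_calibration(name): a dict with "camera_matrix" (3x3 intrinsics, pixels), "R" (3x3) and "t" (3): a world point X has camera coordinates R X + t. Camera axes: x right, y down, z forward; pixel columns grow to the right and rows downward; lengths in m; the calibration is good to about 2 mm. A picture is of the moment at which its call begins. get_calibration takes no time and is no camera call.
- sign_off(): hands the job in; it is judged then, once.
Trained networks look in the newest picture that a camera, given by its name, has taken for a name from the list of things; names that differ only in an ending like _2 or _b are one class to them, and where a whole thing is asked for, a point or a joint stands for the part that bears it (a point fixed in the world has none). Each returns a list of dicts, best first, with "score" (0 to 1); they miss things now and then, are a little off and sometimes report something else, mostly with a low value. They report only what shows in the picture. A call takes as long as a camera call. They do not tell look-alikes from the thing itself.
- recognise(thing, camera): "box" ([centre column, centre row, width, height] in pixels, round what is visible of it).
The state is a dict: "t": time; "joint_positions": joint angles; "joint_vel": joint speeds; "effort": joint torques, N m; "position": TCP position; "orientation": TCP orientation; "ft_force": force on the tool from outside, world axes, zero at the start; "torque": the same for the moment, N m; "grip_width": finger opening in m; "gripper_force": force on a finger pad.
Only numpy, scipy, OpenCV 4.12 (cv2) and the standard library are available. Lean on these libraries where they do the work, as an engineer would, in place of code of your own. Each camera call takes 0.05 s, during which the arm holds its last target. There are 200 camera calls.

TASK

Turn every one of the flat aluminium adapter plates over, so that it lies flat on the steel check plate with its screw holes down and its plain face up, the plates side by side with room between them for the legs of the bridge gauge. Once all are turned, stand the bridge gauge astride the middle of each in turn, longest plate first and shortest last, both legs down on the check plate, and leave it there a moment to read the thickness. Finally stand the gauge back on the middle of its rubber pad, leave the plates on the check plate, and do not knock over the beaker or the dropper bottle.

Things in the scene. Friction and masses are not known exactly. Their poses are not given: they have to be found in the camera images.
- plate_a: longest flat bare-aluminium adapter plate, 88 x 40 x 10 mm, 0.10 kg; four round screw holes and engraved end lines on one broad face, the other face plain; flat square edges. Origin at its centre; x along the 88 mm length, y across the 40 mm width, z out of the face with the holes (up at the start, down once turned over). May be absent.
- plate_b: second longest flat bare-aluminium adapter plate, 74 x 40 x 12 mm, 0.10 kg; three round screw holes and engraved end lines on one broad face, the other face plain; flat square edges. Origin at its centre; x along the 74 mm length, y across the 40 mm width, z out of the face with the holes (up at the start, down once turned over). May be absent.
- plate_c: third longest flat bare-aluminium adapter plate, 60 x 40 x 14 mm, 0.10 kg; two round screw holes and engraved end lines on one broad face, the other face plain; flat square edges. Origin at its centre; x along the 60 mm length, y across the 40 mm width, z out of the face with the holes (up at the start, down once turned over). May be absent.
- plate_d: shortest flat bare-aluminium adapter plate, 46 x 40 x 16 mm, 0.10 kg; one round screw hole and engraved end lines on one broad face, the other face plain; flat square edges. Origin at its centre; x along the 46 mm length, y across the 40 mm width, z out of the face with the holes (up at the start, down once turned over). May be absent.
- check_plate: thin dark flat steel check plate, fixed to the worktop, 170 x 380 x 3 mm (x, y, z); origin at the centre of its underside, so its top is at z = 3 mm in its frame; the plates start on the bare worktop (z = 0) to its left
- park_pad: thin black rubber pad fixed to the worktop, 70 x 120 x 3 mm (x, y, z), the place of the bridge gauge; origin at the centre of its underside, top at z = 3 mm. The tall centrifuge stands just behind it and to its right (x over 0.46, y under -0.42): keep the hand clear of it
- gauge: loose bridge gauge, 0.36 kg, 86 mm tall: two legs (34 x 12 mm, 30 mm tall, centred 36 mm either side along y, 60 mm clear between) under a bar 34 x 84 mm, 30 to 44 mm above the soles; above it a square black grip 26 x 26 mm from 44 to 80 mm, then a 34 x 34 x 6 mm flange; small dial on the grip's -x face. Grip it across y. Origin: middle of the plane of its soles, z up.
- gauge_foot (a joint): gauge reading, m: how far its sprung foot (12 mm steel disc midway between the legs) is pushed up, 0 to 0.022. 0 = foot level with the soles; astride a plate with both legs on the check plate it reads the plate's thickness. The spring is weak (under 2 N): the gauge's own weight brings its legs down.
- foot_tip (a point): centre of the underside of the gauge's sprung foot
- beaker: small clear plastic beaker, 50 x 54 x 63 mm, loose bystander; origin at the centre of its underside
- dropper_bottle: small dropper bottle, 25 mm diameter, 90 mm tall, loose bystander; origin at the centre of its underside
Not all that is in view belongs to the job. What is shaped like the gauge but purple or red is not meant. Leave any pink look-alike of the plate_c alone.

How it is judged:
On the way, in this order (a step that is already met when the one before it is completed fails the run):
1. every plate lies flat on the check plate, plain face up (angle between each of plate_a, plate_b, plate_c, plate_d's own z axis and vertical above 2.97 rad and x of plate_a in the frame of check_plate between -0.083 and 0.083 m and y of plate_a in the frame of check_plate between -0.188 and 0.188 m and z of plate_a in the frame of check_plate below 0.011 m and x of plate_b in the frame of check_plate between -0.083 and 0.083 m and y of plate_b in the frame of check_plate between -0.188 and 0.188 m and z of plate_b in the frame of check_plate below 0.012 m and x of plate_c in the frame of check_plate between -0.083 and 0.083 m and y of plate_c in the frame of check_plate between -0.188 and 0.188 m and z of plate_c in the frame of check_plate below 0.013 m and x of plate_d in the frame of check_plate between -0.083 and 0.083 m and y of plate_d in the frame of check_plate between -0.188 and 0.188 m and z of plate_d in the frame of check_plate below 0.014 m), for 0.3 s.
2. bridge gauge standing over the longest plate, plain face up on the check plate, and reading its thickness (angle between plate_a's own z axis and vertical above 2.97 rad and x of plate_a in the frame of check_plate between -0.083 and 0.083 m and y of plate_a in the frame of check_plate between -0.188 and 0.188 m and z of plate_a in the frame of check_plate below 0.011 m and z of gauge in the frame of plate_a between 0.003 and 0.007 m and z of foot_tip in the frame of plate_a between -0.0065 and -0.0035 m and contact force between gauge and plate_a above 0.2 N and horizontal distance between foot_tip and plate_a below 0.014 m and angle between the z axis of gauge and the z axis of plate_a, either way round below 0.08 rad), for 0.4 s.
3. bridge gauge standing over the second longest plate, plain face up on the check plate, and reading its thickness (angle between plate_b's own z axis and vertical above 2.97 rad and x of plate_b in the frame of check_plate between -0.083 and 0.083 m and y of plate_b in the frame of check_plate between -0.188 and 0.188 m and z of plate_b in the frame of check_plate below 0.012 m and z of gauge in the frame of plate_b between 0.004 and 0.008 m and z of foot_tip in the frame of plate_b between -0.0075 and -0.0045 m and contact force between gauge and plate_b above 0.2 N and horizontal distance between foot_tip and plate_b below 0.014 m and angle between the z axis of gauge and the z axis of plate_b, either way round below 0.08 rad), for 0.4 s.
4. bridge gauge standing over the third longest plate, plain face up on the check plate, and reading its thickness (angle between plate_c's own z axis and vertical above 2.97 rad and x of plate_c in the frame of check_plate between -0.083 and 0.083 m and y of plate_c in the frame of check_plate between -0.188 and 0.188 m and z of plate_c in the frame of check_plate below 0.013 m and z of gauge in the frame of plate_c between 0.005 and 0.009 m and z of foot_tip in the frame of plate_c between -0.0085 and -0.0055 m and contact force between gauge and plate_c above 0.2 N and horizontal distance between foot_tip and plate_c below 0.014 m and angle between the z axis of gauge and the z axis of plate_c, either way round below 0.08 rad), for 0.4 s.
5. bridge gauge standing over the shortest plate, plain face up on the check plate, and reading its thickness (angle between plate_d's own z axis and vertical above 2.97 rad and x of plate_d in the frame of check_plate between -0.083 and 0.083 m and y of plate_d in the frame of check_plate between -0.188 and 0.188 m and z of plate_d in the frame of check_plate below 0.014 m and z of gauge in the frame of plate_d between 0.006 and 0.01 m and z of foot_tip in the frame of plate_d between -0.0095 and -0.0065 m and contact force between gauge and plate_d above 0.2 N and horizontal distance between foot_tip and plate_d below 0.014 m and angle between the z axis of gauge and the z axis of plate_d, either way round below 0.08 rad), for 0.4 s.
At the end, for the whole second after the job is handed in: Every plate that is present lies flat (within 0.17 rad) and at rest on the check plate with its hole face down and its centre over the check plate; the gauge stands upright at rest on its pad, within 20 mm of the pad's centre along the pad's x and 25 mm along its y (all of step 1 and linear speed of each of plate_a, plate_b, plate_c, plate_d, gauge below 0.02 m/s and angle between gauge's own z axis and vertical below 0.08 rad and x of gauge in the frame of park_pad between -0.02 and 0.02 m and y of gauge in the frame of park_pad between -0.025 and 0.025 m and z of gauge in the frame of park_pad below 0.006 m); the robot touches nothing.
It fails at once if the beaker is knocked over (angle between beaker's own z axis and vertical above 0.6 rad).
It fails at once if the dropper bottle is knocked over (angle between dropper_bottle's own z axis and vertical above 0.6 rad).
Of plate_a, plate_b, plate_c, plate_d only 3 to 4 are there at a start; the rules pass over those that are not, and their reading is None.
At some moment in a run one of plate_a, plate_b, plate_c, plate_d may be knocked a few centimetres aside while the robot is not near it.
Once in a run the grip may slacken for a moment while it holds something.
It also fails if it takes over 210 s, if anything falls off the work surface, if the arm or the gripper's body presses on something with over 40 N, if the wrist force passes 120 N, or if a joint passes its speed limit or range.

## Working session

There is one attempt and no reset: what is moved stays moved. The work goes in short steps, Python scripts to look and compute and a tool call to move; the robot and the scene stay as the last step left them, time stands still between calls to the robot, and variables do not carry over. Pictures are saved under pics/ and viewed, at most 14 in all, crops included, and the job is handed in when it is done.

Besides the shell and the picture viewer there is one more tool, called after "Emit:" as name([rows], argument=value, ...), one row to a line, values as JSON. drive_tool: Moves the arm, as the interface text tells. Its arguments: {"type":"object","properties":{"rows":{"type":"array"}},"required":["rows"]}

```bash
mkdir -p pics; cat > h.py <<'E'
import numpy as np, cv2
from bench import get_obs, camera, get_calibration, sign_off, recognise
def shot(cam,name,crop=None,s=1):
    im=camera(cam)
    o=im if crop is None else im[crop[1]:crop[3],crop[0]:crop[2]]
    cv2.imwrite('pics/'+name,cv2.resize(o[:,:,::-1],None,fx=s,fy=s,interpolation=cv2.INTER_CUBIC)); return im
def px2w(cam,u,v,z):
    c=get_calibration(cam);K,R,t=[np.array(c[k]) for k in("camera_matrix","R","t")]
    d=R.T@np.linalg.solve(K,[u,v,1]);o=-R.T@t
    return o+d*(z-o[2])/d[2]
def w2px(cam,X):
    c=get_calibration(cam);K,R,t=[np.array(c[k]) for k in("camera_matrix","R","t")]
    p=K@(R@np.array(X)+t);return p[:2]/p[2]
E
python3 - <<'E'
from h import *
a=shot('scene','s0.png');b=shot('top','t0.png')
for n in ['plate_a','plate_b','plate_c','plate_d','gauge','park_pad','check_plate','beaker','dropper_bottle']:
    for c in ['top','scene']:
        print(n,c,[(np.round(d['box']).astype(int).tolist(),round(d['score'],2)) for d in recognise(n,c)][:4])
o=get_obs();print({k:np.round(o[k],3) for k in o})
for c in['top','scene']: print(get_calibration(c))
E
```

```text
plate_a top [([209, 193, 10, 16], 0.73), ([209, 221, 12, 20], 0.71), ([179, 191, 11, 17], 0.65), ([178, 228, 22, 26], 0.61)]
plate_a scene [([239, 174, 22, 12], 0.68), ([242, 157, 12, 14], 0.67), ([214, 166, 14, 11], 0.61)]
plate_b top [([209, 193, 10, 16], 0.73), ([209, 221, 12, 20], 0.71), ([179, 191, 11, 17], 0.65), ([178, 228, 22, 26], 0.61)]
plate_b scene [([239, 174, 22, 12], 0.68), ([242, 157, 12, 14], 0.67), ([214, 166, 14, 11], 0.61)]
plate_c top [([209, 193, 10, 16], 0.73), ([209, 221, 12, 20], 0.71), ([179, 191, 11, 17], 0.65), ([178, 228, 22, 26], 0.61)]
plate_c scene [([239, 174, 22, 12], 0.68), ([242, 157, 12, 14], 0.67), ([214, 166, 14, 11], 0.61)]
plate_d top [([209, 193, 10, 16], 0.73), ([209, 221, 12, 20], 0.71), ([179, 191, 11, 17], 0.65), ([178, 228, 22, 26], 0.61)]
plate_d scene [([239, 174, 22, 12], 0.68), ([242, 157, 12, 14], 0.67), ([214, 166, 14, 11], 0.61)]
gauge top [([452, 235, 18, 19], 0.72), ([406, 233, 25, 14], 0.7), ([356, 232, 24, 11], 0.47)]
gauge scene [([426, 306, 36, 36], 0.96), ([331, 239, 27, 26], 0.82), ([379, 273, 31, 34], 0.69)]
park_pad top 
[... 916 characters left out ...]
 316.66288565],
       [  0.        , 441.06327749, 200.79787356],
       [  0.        ,   0.        ,   1.        ]]), 'R': array([[ 0.00951693, -0.99995415, -0.00106309],
       [-0.99842411, -0.00944356, -0.05531823],
       [ 0.05530565,  0.00158788, -0.99846821]]), 't': array([-0.20216457,  0.48935241,  1.67301126])}
{'camera_matrix': array([[503.65556394,   0.        , 326.33792441],
       [  0.        , 503.65556394, 198.90345641],
       [  0.        ,   0.        ,   1.        ]]), 'R': array([[ 0.73753178, -0.67520605, -0.01198599],
       [-0.38489776, -0.40571001, -0.8290073 ],
       [ 0.5548879 ,  0.61603261, -0.55910932]]), 't': array([-0.49771908,  0.16257552,  1.5361446 ])}
```

```bash
ls .
```

```text
h.py
pics
```

```bash
python3 - <<'E'
from h import *
b=cv2.imread('pics/t0.png')[130:270,150:350]
a=cv2.imread('pics/s0.png')[130:330,180:460]
cv2.imwrite('pics/t0c.png',cv2.resize(b,None,fx=4,fy=4,interpolation=cv2.INTER_CUBIC))
cv2.imwrite('pics/s0c.png',cv2.resize(a,None,fx=2.8,fy=2.8,interpolation=cv2.INTER_CUBIC))
E
```

```text
(no output)
```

View pics/t0c.png

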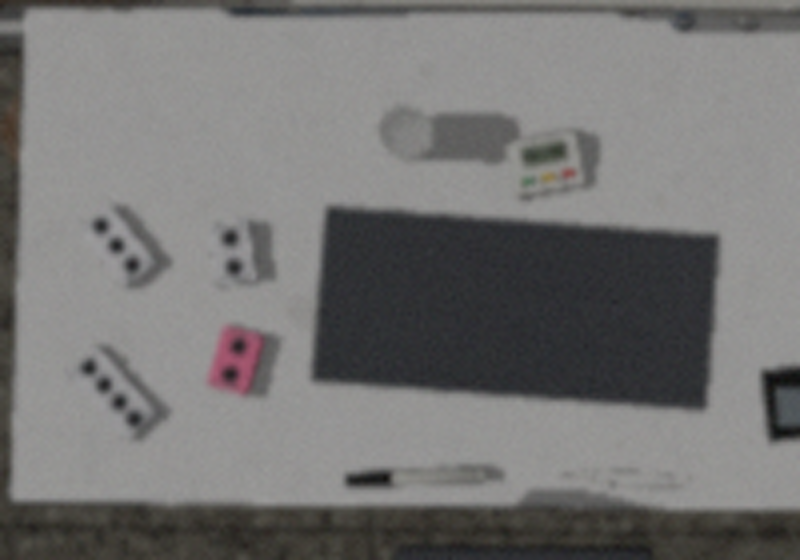

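View pics/s0c.png

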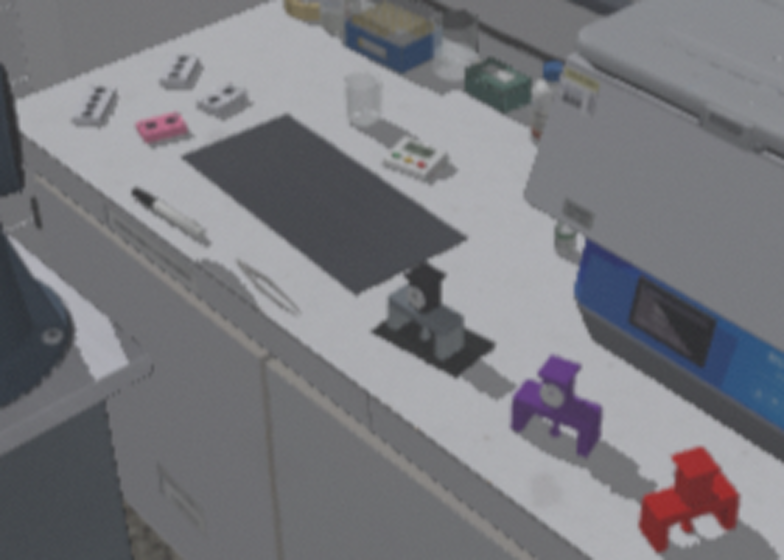

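```bash
cat > pl.py <<'E'
from h import *
def holes(im,box,cam,z,thr,s=8):
    x0,y0,x1,y1=box
    g=cv2.cvtColor(im[y0:y1,x0:x1],cv2.COLOR_RGB2GRAY)
    g=cv2.resize(g,None,fx=s,fy=s,interpolation=cv2.INTER_CUBIC)
    n,l,st,ce=cv2.connectedComponentsWithStats((g<thr).astype(np.uint8))
    out=[]
    for i in range(1,n):
        if st[i,4]>40:
            u,v=(ce[i]+.5)/s-.5+[x0,y0]; out.append((px2w(cam,u,v,z).round(4)[:2],st[i,4],(u.round(1),v.round(1))))
    return out
E
python3 - <<'E'
from pl import *
im=camera('top')
for n,b,z in[('a',(168,216,191,238),.01),('b',(171,180,191,201),.012),('c',(204,184,213,201),.014)]:
    for t in (70,85): print(n,t,holes(im,b,'top',z,t))
g=cv2.cvtColor(im,cv2.COLOR_RGB2GRAY)
m=cv2.morphologyEx((g[170:245,220:340]<75).astype(np.uint8),cv2.MORPH_OPEN,np.ones((5,5)))
c=max(cv2.findContours(m,0,1)[0],key=cv2.contourArea);r=cv2.minAreaRect(c)
P=cv2.boxPoints(r)+[220,170]
W=np.array([px2w('top',u,v,.003) for u,v in P]);print(W.round(3),W.mean(0))
print('edges',np.diff(W,axis=0))
for n,(u,v) in {'gauge_sc':(331,239)}.items(): print(px2w('scene',331,250,.0),px2w('top',357,228,.003))
print('beaker',px2w('top',252,163,.06),px2w('scene',310,172,0))
E
```

```text
a 70 [(array([0.4072, 0.3553]), np.int32(308), (np.float64(171.8), np.float64(221.4))), (array([0.3908, 0.3404]), np.int32(304), (np.float64(175.6), np.float64(225.8))), (array([0.3745, 0.3256]), np.int32(329), (np.float64(179.4), np.float64(230.1))), (array([0.3585, 0.3106]), np.int32(355), (np.float64(183.2), np.float64(234.3)))]
a 85 [(array([0.407 , 0.3555]), np.int32(506), (np.float64(171.8), np.float64(221.5))), (array([0.391 , 0.3406]), np.int32(484), (np.float64(175.6), np.float64(225.7))), (array([0.3744, 0.3256]), np.int32(525), (np.float64(179.4), np.float64(230.1))), (array([0.3582, 0.3104]), np.int32(603), (np.float64(183.3), np.float64(234.4)))]
b 70 [(array([0.5428, 0.3472]), np.int32(283), (np.float64(174.8), np.float64(186.1))), (array([0.5243, 0.3316]), np.int32(281), (np.float64(178.7), np.float64(190.9))), (array([0.5055, 0.3163]), np.int32(313), (np.float64(182.6), np.float64(195.8)))]
b 85 [(array([0.5429, 0.3473]), np.int32(458), (np.float64(174.7), np.float64(186.0))), (array([0.5243, 0.3318]), np.int32(453), (np.float64(178.7), np.float64(190.9))), (array([0.5056, 0.3163]), np.int32(511), (np.float64(182.6), np.float64(195.8)))]
c 70 [(array([0.5324, 0.2223]), np.int32(351), (np.float64(207.1), np.float64(189.0))), (array([0.5045, 0.2178]), np.int32(316), (np.float64(208.1), np.float64(196.3)))]
c 85 [(array([0.5324, 0.2222]), np.int32(568), (np.float64(207.2), np.float64(189.0))), (array([0.5043, 0.2179]), np.int32(513), (np.float64(208.1), np.float64(196.4)))]
[[ 0.399  0.141  0.003]
 [ 0.563  0.132  0.003]
 [ 0.538 -0.244  0.003]
 [ 0.374 -0.233  0.003]] [ 0.46861085 -0.05069677  0.003     ]
edges [[ 0.16385303 -0.00900203  0.        ]
 [-0.02489019 -0.37579475  0.        ]
 [-0.16353178  0.01098779  0.        ]]
[ 0.37971039 -0.34342389  0.        ] [ 0.38884577 -0.35312886  0.003     ]
beaker [0.62781459 0.04534152 0.06      ] [ 6.36154898e-01  4.99777760e-02 -1.11022302e-16]
```

```bash
cat > go.py <<'E'
from h import *
import sys
# usage: go.py x y z yawdeg  -> shift in tool mm, turn
o=get_obs();p=np.array(o['position']);y=o['orientation'][2]
T=np.array(list(map(float,sys.argv[1:4])));yt=float(sys.argv[4]) if len(sys.argv)>4 else np.degrees(y)
R=np.array([[np.cos(y),np.sin(y),0],[np.sin(y),-np.cos(y),0],[0,0,-1]])
print('t',round(float(o['t']),2),'shift',(R.T@(T-p)*1000).round(1),'turn',round((np.degrees(y)-yt+180)%360-180,1),'at',p.round(4),'yaw',round(np.degrees(y),1),'w',o['grip_width'],'f',o['gripper_force'])
E
python3 go.py 0.4129 0.3608 0.08 222.6
```

```text
t 1.05 shift [-235.5  -54.8  165.3] turn -66.0 at [0.2186 0.5047 0.2453] yaw 156.6 w 0.08538857583661183 f 0.0
```

Emit:
drive_tool([
  [60, -235, -55, 165, -66],
  [60, -235, -55, 165, -66],
  [60, -235, -55, 165, -66],
  [60, -235, -55, 165, -66],
  [60, -235, -55, 165, -66],
  [60, -235, -55, 165, -66],
  [60, -235, -55, 165, -66],
  [60, -235, -55, 165, -66],
])

```text
t: 2.05
position: [0.4125, 0.3608, 0.0803]
orientation: [3.142, -0.0, -2.399]
ft_force: [1.0, 0.1, -0.2]
grip_width: 0.06
gripper_force: 0.0
```

```bash
python3 - <<'E'
from h import *
shot('scene','s1.png',(190,110,290,210),6);shot('top','t1.png',(150,170,240,250),6)
E
python3 go.py 0.4129 0.3608 0.014 222.6
```

```text
t 2.15 shift [-0.3 -0.4 66.4] turn -0.1 at [0.4124 0.3609 0.0804] yaw -137.5 w 0.06023968457696801 f 0.0
```

View pics/s1.png

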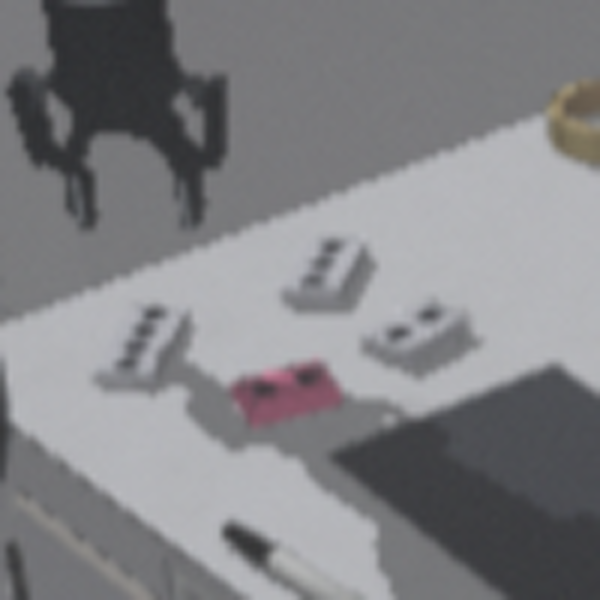

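Emit:
drive_tool([
  [60, 0, 0, 40, 0],
  [60, 0, 0, 66, 0],
  [45, 0, 0, 66, 0],
  [39.5, 0, 0, 66, 0],
  [39.5, 0, 0, 66, 0],
  [39.5, 0, 0, 66, 0],
])

```text
t: 2.9
position: [0.4127, 0.3611, 0.0151]
orientation: [-3.141, 0.001, -2.399]
ft_force: [0.9, 0.2, -0.7]
grip_width: 0.0397
gripper_force: 12.1
```

Emit:
drive_tool([
  [39, 0, 0, 0, 0],
  [39, 0, 0, 0, 0],
  [39, 0, 0, 0, 0],
])

```text
t: 3.28
position: [0.4124, 0.3608, 0.0143]
orientation: [-3.142, 0.0, -2.398]
ft_force: [0.6, -0.3, -0.9]
grip_width: 0.0396
gripper_force: 19.6
```

Emit:
drive_tool([
  [38, 0, 0, 0, 0],
  [38, 0, 0, 0, 0],
  [38, 0, 0, 0, 0],
])

```text
t: 3.65
position: [0.4124, 0.3608, 0.0144]
orientation: [-3.142, 0.0, -2.398]
ft_force: [-0.7, -0.8, 4.4]
grip_width: 0.0388
gripper_force: 36.4
```

Emit:
drive_tool([
  [39.6, 0, 0, 0, 0],
  [39.6, 0, 0, 0, 0],
  [39.6, 0, 0, -10, 0],
  [39.6, 0, 0, -20, 0],
  [39.6, 0, 0, -30, 0],
  [39.6, 0, 0, -40, 0],
  [39.6, 0, 0, -50, 0],
  [39.6, 0, 0, -60, 0],
])

```text
t: 4.65
position: [0.4124, 0.3608, 0.075]
orientation: [3.142, 0.0, -2.399]
ft_force: [-0.1, -0.1, -1.0]
grip_width: 0.0395
gripper_force: 13.8
```

```bash
python3 - <<'E'
from h import *
shot('scene','s2.png',(180,110,260,190),6)
E
```

```text
(no output)
```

View pics/s2.png

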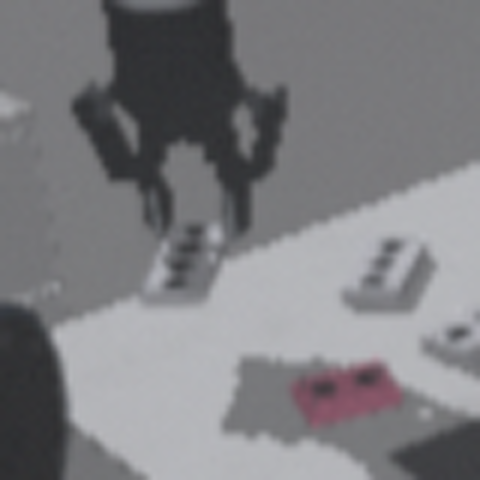

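Emit:
drive_tool([
  [39.8, 0, 0, 0, 0],
  [39.8, 0, 0, 0, 0],
  [39.8, 0, 0, 0, 0],
])

```text
t: 5.08
position: [0.4122, 0.3607, 0.0739]
orientation: [3.142, -0.001, -2.399]
ft_force: [-0.5, -0.7, -2.1]
grip_width: 0.0398
gripper_force: 10.1
```

Emit:
drive_tool([
  [40.0, 0, 0, 0, 0],
  [40.0, 0, 0, 0, 0],
  [40.0, 0, 0, 0, 0],
])

```text
t: 5.45
position: [0.4124, 0.3608, 0.0743]
orientation: [-3.142, -0.0, -2.398]
ft_force: [-0.9, -0.6, -0.2]
grip_width: 0.0399
gripper_force: 1.7
```

```bash
python3 - <<'E'
from h import *
shot('scene','s3.png',(180,110,260,190),6)
E
```

```text
(no output)
```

View pics/s3.png

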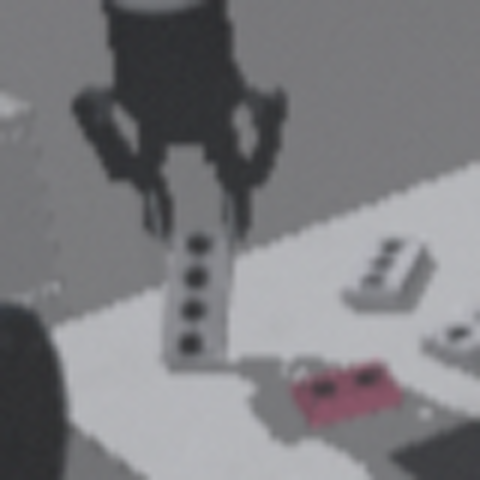

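Emit:
drive_tool([
  [40.0, 0, 0, -10, 0],
  [40.0, 0, 0, -20, 0],
  [40.0, 0, 0, -30, 0],
  [40.0, 0, 0, -35, 0],
  [40.0, 0, 0, -35, 0],
  [40, 0, 0, -35, 0],
  [37, 0, 0, -35, 0],
  [37, 0, 0, -35, 0],
  [37, 0, 0, -35, 0],
])

```text
t: 6.62
position: [0.4123, 0.3608, 0.1092]
orientation: [3.142, -0.0, -2.398]
ft_force: [-0.0, 0.2, -0.3]
grip_width: 0.037
gripper_force: 0.0
```

```bash
python3 - <<'E'
from h import *
shot('scene','s4.png',(180,90,260,170),5)
E
for y in 0.066 ; do python3 go.py 0.518 $y 0.13 176.2; done
```

```text
t 6.67 shift [ 121.7 -288.6  -20.8] turn 46.4 at [0.4124 0.3608 0.1092] yaw -137.4 w 0.03696341412563894 f 0.0
```

View pics/s4.png

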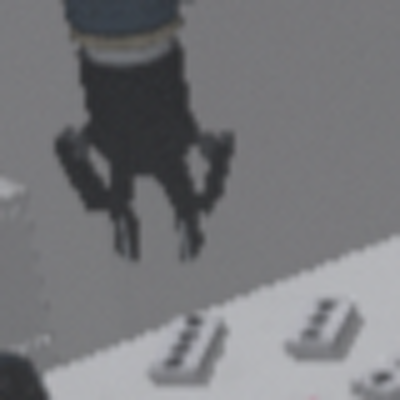

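Emit:
drive_tool([
  [50, 0, 60, -30, 0],
  [50, 0, 120, -30, 0],
  [50, 0, 160, -30, 0],
  [50, 0, 160, -30, 0],
])

```text
t: 7.18
position: [0.3022, 0.4802, 0.1393]
orientation: [3.141, 0.0, -2.395]
ft_force: [-0.5, 0.0, 0.5]
grip_width: 0.0498
gripper_force: 0.0
```

```bash
cat >> pl.py <<'E'
def plate(z,L,box,thr=80,g=.003,im=None):
    im=camera('top') if im is None else im
    H=[h[0] for h in holes(im,box,'top',z,thr)];H=np.array(H);c=H.mean(0)
    d=np.linalg.svd(H-c)[2][0]; d=d*np.sign(d[0]);a=np.degrees(np.arctan2(d[1],d[0]))
    print('n',len(H),'c',c.round(4),'ang',a.round(1),'span',np.ptp(H@d).round(4),'grip',(c+d*(L/2-g)).round(4),'yaw',(a+180).round(1))
    return c,a
E
python3 - <<'E'
from pl import *
im=shot('top','t5.png',(150,170,240,250),6)
for b in[(165,214,191,242)]: print(holes(im,b,'top',.01,80))
E
```

```text
[(array([0.4345, 0.3823]), np.int32(100), (np.float64(165.0), np.float64(214.2))), (array([0.419 , 0.3703]), np.int32(422), (np.float64(168.0), np.float64(218.3))), (array([0.4033, 0.3554]), np.int32(443), (np.float64(171.8), np.float64(222.4)))]
```

View pics/t5.png

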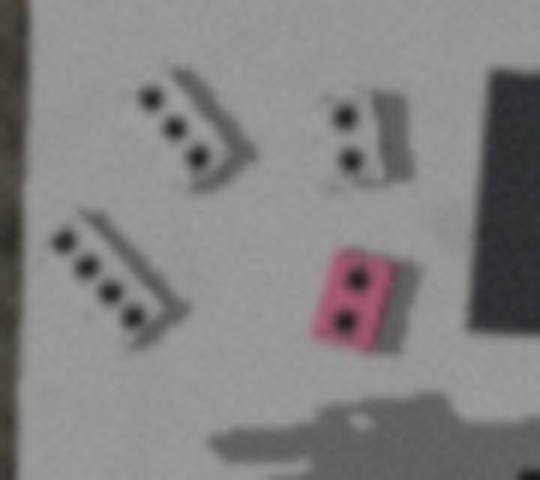

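```bash
python3 - <<'E'
from pl import *
im=camera('top')
plate(.01,.088,(156,205,176,228),im=im)
plate(.012,.074,(171,180,191,201),im=im)
plate(.014,.060,(204,184,213,201),im=im)
E
python3 go.py 0.4545 0.3975 0.06 223
```

```text
n 4 c [0.4272 0.378 ] ang 43.4 span 0.0658 grip [0.457  0.4061] yaw 223.4
n 3 c [0.5241 0.3316] ang 39.6 span 0.0484 grip [0.5502 0.3533] yaw 219.6
n 2 c [0.5182 0.2202] ang 8.8 span 0.0282 grip [0.5449 0.2243] yaw 188.8
t 7.28 shift [ -55.8 -161.5   79.2] turn -0.4 at [0.304  0.4785 0.1392] yaw -137.4 w 0.049856316413065954 f 0.0
```

Emit:
drive_tool([
  [52, -64, -157, 79, -0.8],
  [52, -64, -157, 79, -0.8],
  [52, -64, -157, 79, -0.8],
  [52, -64, -157, 79, -0.8],
  [52, -64, -157, 105, -0.8],
  [52, -64, -157, 125, -0.8],
  [45, -64, -157, 125, -0.8],
  [39, -64, -157, 125, -0.8],
  [39, -64, -157, 125, -0.8],
  [39, -64, -157, 125, -0.8],
])

```text
t: 8.52
position: [0.4575, 0.4065, 0.0146]
orientation: [-3.142, 0.0, -2.384]
ft_force: [0.2, -0.3, -1.1]
grip_width: 0.0396
gripper_force: 18.1
```

Emit:
drive_tool([
  [39, 0, 0, -30, 0],
  [39, 0, 0, -60, 0],
  [39, 0, 0, -90, 0],
  [39, 0, 0, -110, 0],
  [39, 0, 0, -110, 0],
  [39.8, 0, 0, -110, 0],
  [39.8, 0, 0, -110, 0],
  [39.8, 0, 0, -110, 0],
])

```text
t: 9.52
position: [0.4573, 0.4061, 0.1235]
orientation: [3.141, -0.001, -2.385]
ft_force: [-0.1, -0.1, -0.3]
grip_width: 0.0398
gripper_force: 3.9
```

Emit:
drive_tool([
  [39.9, 0, 0, 0, 0],
  [39.9, 0, 0, 0, 0],
  [39.9, 0, 0, 0, 0],
  [39, 0, 0, 0, 0],
  [39, 0, 0, 0, 0],
])

```text
t: 10.15
position: [0.4575, 0.4063, 0.1243]
orientation: [-3.142, 0.0, -2.385]
ft_force: [0.1, -0.1, -1.5]
grip_width: 0.0391
gripper_force: 15.3
```

```bash
python3 - <<'E'
from h import *
shot('scene','s6.png',(180,70,260,170),5)
E
```

```text
(no output)
```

View pics/s6.png

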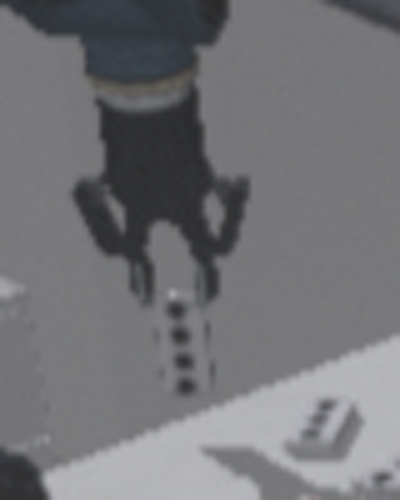

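```bash
python3 go.py 0.506 -0.154 0.15 176.2; python3 - <<'E'
from h import *
for z in (.04,.03,.02,.01): print(z,w2px('scene',(.457,.4061,z)))
E
```

```text
t 10.2 shift [ 349.5 -440.6  -25.7] turn 47.2 at [0.4575 0.4063 0.1243] yaw -136.6 w 0.03927411322462373 f 15.296025574207306
0.04 [217.65812948 146.16922461]
0.03 [217.98831505 148.37876744]
0.02 [218.31668065 150.57613137]
0.01 [218.64324129 152.76141683]
```

Emit:
drive_tool([
  [37, 0, 0, -26, 0],
  [37, 60, -80, -26, 10],
  [37, 120, -150, -26, 20],
  [37, 349, -441, -26, 47],
  [37, 349, -441, -26, 47],
  [37, 349, -441, -26, 47],
  [37, 349, -441, -26, 47],
  [37, 349, -441, -26, 47],
  [37, 349, -441, -26, 47],
  [37, 349, -441, -26, 47],
])

```text
t: 11.45
position: [0.5067, -0.1561, 0.1506]
orientation: [-3.141, 0.001, 3.078]
ft_force: [1.6, 0.1, -0.0]
grip_width: 0.0381
gripper_force: 45.6
```

Emit:
drive_tool([
  [37, 349, -441, 0, 0],
  [37, 0, 0, 0, 0],
])

```text
t: 11.7
position: [0.5028, -0.1635, 0.1503]
orientation: [-3.141, -0.001, 3.06]
ft_force: [2.1, 0.9, -0.4]
grip_width: 0.0378
gripper_force: 45.6
```

Emit:
drive_tool([
  [37, 0, 0, 0, 0],
  [37, 0, 0, 20, 0],
  [37, 0, 0, 35, 0],
  [37, 0, 0, 40, 0],
  [37, 0, 0, 40, 0],
  [37, 0, 0, 40, 0],
])

```text
t: 12.45
position: [0.507, -0.154, 0.1108]
orientation: [-3.141, 0.001, 3.078]
ft_force: [-0.2, -0.4, -1.3]
grip_width: 0.038
gripper_force: 45.6
```

```bash
python3 go.py 0.506 -0.154 0.101 176.2; python3 - <<'E'
from h import *
print(get_obs()['ft_force'])
im=shot('scene','s7.png',(250,110,370,240),5)
E
```

```text
t 12.45 shift [ 1.  -0.   9.8] turn 0.2 at [ 0.507  -0.154   0.1108] yaw 176.4 w 0.037978178524862065 f 45.64676821231842
[-0.24622352 -0.41999886 -1.26766609]
```

View pics/s7.png

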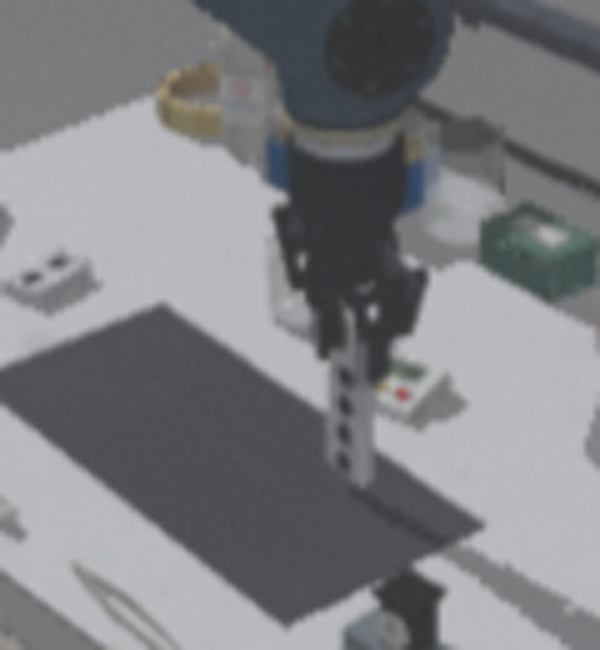

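Emit:
drive_tool([
  [38.5, 0, 0, 4, 0],
  [38.5, 0, 0, 8, 0],
  [38.5, 0, 0, 9, 0],
  [38.5, 0, 0, 9, 0],
])

```text
t: 13.0
position: [0.5066, -0.1539, 0.1012]
orientation: [3.142, -0.0, 3.078]
ft_force: [-0.2, 0.5, -1.3]
grip_width: 0.0386
gripper_force: 30.3
```

Emit:
drive_tool([
  [39.4, 0, 0, 1, 0],
  [39.4, 0, 0, 2, 0],
  [39.4, 0, 0, 2, 0],
])

```text
t: 13.38
position: [0.5066, -0.1539, 0.0992]
orientation: [3.142, -0.0, 3.078]
ft_force: [0.1, -0.6, -0.7]
grip_width: 0.0393
gripper_force: 12.1
```

Emit:
drive_tool([
  [39.7, 0, 0, 2, 0],
  [39.7, 7, 0, 2.5, 0],
  [39.7, 15, 0, 3, 0],
  [39.7, 22, 0, 4, 0],
  [39.7, 29, 0, 6, 0],
  [39.7, 36, 0, 8, 0],
  [39.7, 43, 0, 11.5, 0],
  [39.7, 50, 0, 15, 0],
  [39.7, 56, 0, 19, 0],
  [39.7, 56, 0, 19, 0],
])

```text
t: 14.62
position: [0.4499, -0.1503, 0.0805]
orientation: [3.142, -0.001, 3.078]
ft_force: [-3.7, 0.8, 6.3]
grip_width: 0.0399
gripper_force: 9.8
```

```bash
python3 - <<'E'
from h import *
im=shot('scene','s8.png',(265,140,365,240),5)
E
```

```text
(no output)
```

View pics/s8.png

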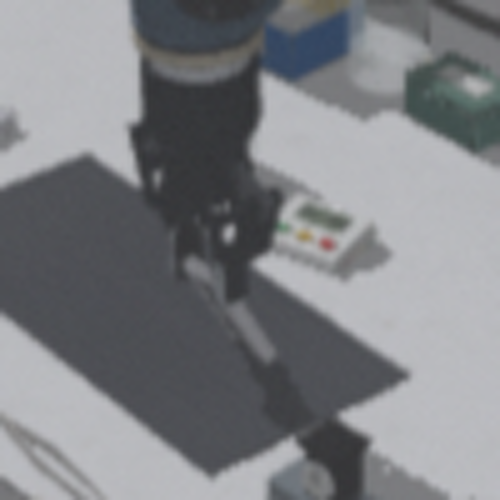

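Emit:
drive_tool([
  [39.8, 6, 0, 5, 0],
  [39.8, 11, 0, 10, 0],
  [39.8, 16, 0, 15, 0],
  [39.8, 20, 0, 21, 0],
  [39.8, 24, 0, 27, 0],
  [39.8, 27, 0, 34, 0],
  [39.8, 30, 0, 41, 0],
  [39.8, 32, 0, 48, 0],
  [39.8, 33, 0, 55, 0],
  [39.8, 34, 0, 60, 0],
])

```text
t: 15.92
position: [0.4168, -0.1482, 0.0198]
orientation: [3.142, -0.0, 3.078]
ft_force: [-1.1, -0.3, 0.4]
grip_width: 0.0396
gripper_force: 6.9
```

Emit:
drive_tool([
  [41, 0, 0, 0, 0],
  [44, 0, 0, 0, 0],
  [48, 0, 0, 0, 0],
  [50, 0, 0, -30, 0],
  [50, 0, 0, -80, 0],
  [50, 0, 0, -120, 0],
])

```text
t: 16.68
position: [0.417, -0.1483, 0.1422]
orientation: [-3.141, 0.001, 3.078]
ft_force: [1.2, -0.0, -0.8]
grip_width: 0.0503
gripper_force: 0.0
```

```bash
python3 go.py 0.5502 0.3533 0.08 219.6
```

```text
t 16.68 shift [-101.3  509.    62.2] turn -43.2 at [ 0.417  -0.1483  0.1422] yaw 176.4 w 0.050265781120761834 f 0.0
```

Emit:
drive_tool([
  [54, -101, 509, 0, -43],
  [54, -101, 509, 0, -43],
  [54, -101, 509, 0, -43],
  [54, -101, 509, 0, -43],
  [54, -101, 509, 0, -43],
  [54, -101, 509, 0, -43],
  [54, -101, 509, 0, -43],
  [54, -101, 509, 0, -43],
  [54, -101, 509, 60, -43],
  [54, -101, 509, 60, -43],
])

```text
t: 17.92
position: [0.5472, 0.3532, 0.0758]
orientation: [3.14, -0.008, -2.453]
ft_force: [-0.4, -0.8, -0.1]
grip_width: 0.054
gripper_force: 0.0
```

```bash
python3 go.py 0.5502 0.3533 0.0155 219.6; python3 - <<'E'
from pl import *
im=shot('scene','s9.png',(180,100,380,250),4)
im=camera('top');cv2.imwrite('pics/t9.png',im[:,:,::-1])
for n in['plate_a']:
  for c in('top','scene'): print(c,[(np.round(d['box'],1).tolist(),round(d['score'],2)) for d in recognise(n,c)])
E
```

```text
t 17.93 shift [-2.4 -1.8 60.3] turn -0.1 at [0.5472 0.3532 0.0758] yaw -140.5 w 0.05400292859861804 f 0.0
top [([208.4, 221.4, 14.3, 22.1], 0.65), ([178.7, 188.9, 17.7, 19.1], 0.63), ([304.2, 212.9, 12.4, 22.3], 0.56), ([210.2, 192.2, 11.7, 14.5], 0.48)]
scene [([260.6, 164.3, 13.5, 10.5], 0.7), ([306.9, 211.9, 28.1, 17.5], 0.63), ([236.6, 171.9, 17.7, 12.7], 0.44)]
```

View pics/s9.png

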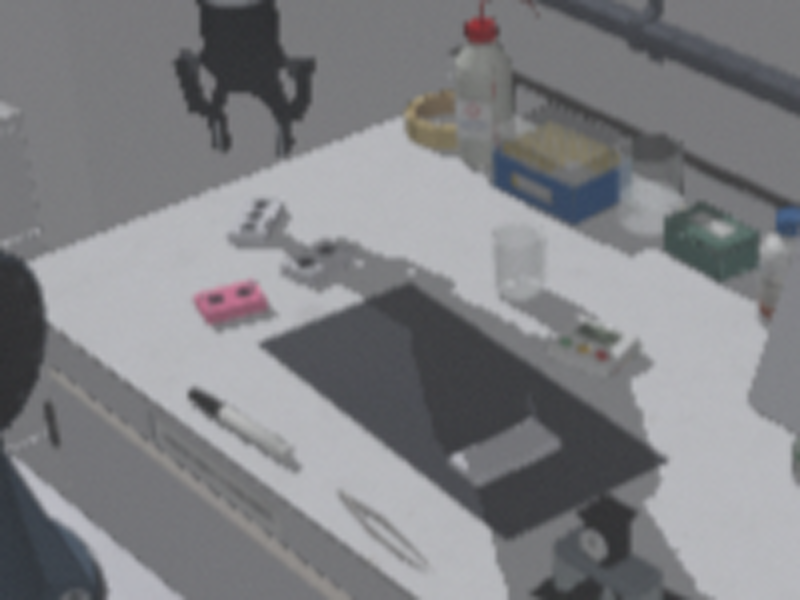

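Emit:
drive_tool([
  [54, -2, -2, 30, 0],
  [54, -2, -2, 61, 0],
  [46, -2, -2, 61, 0],
  [39, -2, -2, 61, 0],
  [39, -2, -2, 61, 0],
  [39, -2, -2, 61, 0],
  [39, -2, -2, 61, 0],
])

```text
t: 19.0
position: [0.5535, 0.3534, 0.021]
orientation: [-3.141, 0.002, -2.454]
ft_force: [-1.0, -2.5, 7.7]
grip_width: 0.0395
gripper_force: 13.0
```

Emit:
drive_tool([
  [39, 0, 0, -30, 0],
  [39, 0, 0, -60, 0],
  [39, 0, 0, -90, 0],
  [39, 0, 0, -110, 0],
  [39, 0, 0, -110, 0],
  [39.8, 0, 0, -110, 0],
  [39.8, 0, 0, -110, 0],
  [39.8, 0, 0, -110, 0],
])

```text
t: 20.0
position: [0.5525, 0.353, 0.1286]
orientation: [3.141, -0.001, -2.454]
ft_force: [-0.1, 0.3, 0.8]
grip_width: 0.0396
gripper_force: 0.0
```

Emit:
drive_tool([
  [39.9, 0, 0, 0, 0],
  [39.9, 0, 0, 0, 0],
  [39.9, 0, 0, 0, 0],
  [38, 0, 0, 0, 0],
  [38, 0, 0, 0, 0],
])

```text
t: 20.62
position: [0.5526, 0.3531, 0.1293]
orientation: [-3.142, 0.0, -2.454]
ft_force: [0.6, -0.3, 0.2]
grip_width: 0.0382
gripper_force: 0.0
```

```bash
python3 go.py 0.506 -0.055 0.13 176.2; python3 - <<'E'
from pl import *
im=shot('scene','s10.png',(210,70,290,190),5)
b=cv2.imread('pics/t9.png')[:,:,::-1]
for n,z in (('a',.013),): print(px2w('top',304.2,212.9,z))
E
```

```text
t 20.62 shift [ 294.9 -285.8   -0.7] turn 43.2 at [0.5526 0.3531 0.1293] yaw -140.6 w 0.038229123457214825 f 0.0
[ 0.4445369 -0.1503601  0.013    ]
```

View pics/s10.png

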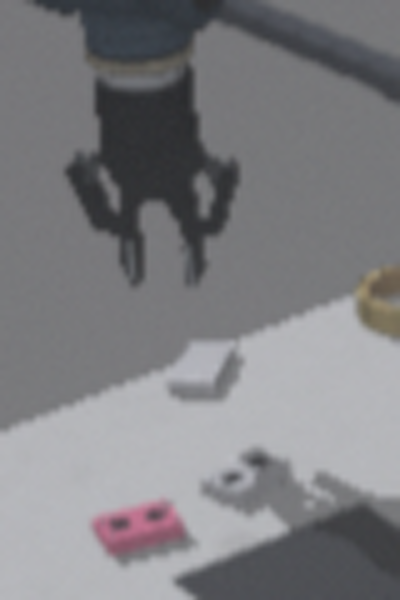

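Emit:
drive_tool([
  [54, 0, 60, -20, 0],
  [54, 0, 120, -20, 0],
  [54, 0, 170, -20, 0],
  [54, 0, 170, -20, 0],
  [54, 0, 170, -20, 0],
])

```text
t: 21.3
position: [0.4451, 0.4841, 0.1492]
orientation: [-3.141, -0.0, -2.454]
ft_force: [0.1, -0.4, 0.4]
grip_width: 0.0541
gripper_force: 0.0
```

```bash
python3 - <<'E'
from pl import *
im=camera('top');cv2.imwrite('pics/t11.png',im[:,:,::-1])
print([(np.round(d['box'],1).tolist(),round(d['score'],2)) for d in recognise('plate_b','top')])
im2=camera('scene');cv2.imwrite('pics/s11.png',im2[:,:,::-1])
print([(np.round(d['box'],1).tolist(),round(d['score'],2)) for d in recognise('plate_b','scene')])
g=im[178:206,164:200,1];print(g)
print(get_obs()['position'])
E
```

```text
[([304.4, 211.9, 7.3, 22.3], 0.73), ([163.0, 169.8, 16.6, 20.8], 0.64), ([208.9, 221.4, 14.6, 19.1], 0.5), ([209.3, 192.8, 15.3, 12.4], 0.49)]
[([258.9, 166.4, 19.7, 12.2], 0.52), ([305.8, 212.9, 25.0, 14.2], 0.51), ([249.6, 143.5, 14.9, 11.0], 0.47)]
[[154 153 150 ... 149 152 151]
 [154 149 133 ... 152 152 151]
 [151 130 114 ... 151 151 150]
 ...
 [151 152 151 ... 145 146 144]
 [150 155 150 ... 122 124 121]
 [151 152 153 ... 104 103 103]]
[0.44567623 0.48360966 0.14930987]
```

```bash
python3 - <<'E'
from pl import *
t=cv2.imread('pics/t11.png')[150:190,143:183];s=cv2.imread('pics/s11.png')[122:162,232:272]
cv2.imwrite('pics/m11.png',cv2.resize(np.hstack([t,s]),None,fx=10,fy=10,interpolation=cv2.INTER_CUBIC))
print(px2w('top',163,169.8,.006))
E
```

```text
[0.6057897  0.39628056 0.006     ]
```

View pics/m11.png

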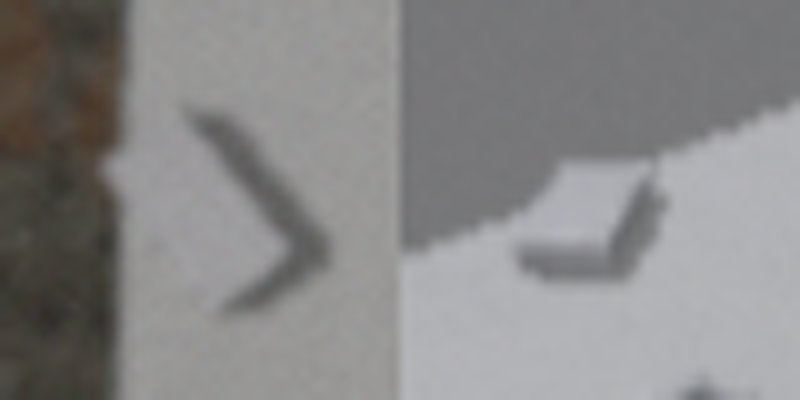

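```bash
python3 - <<'E'
from pl import *
print(px2w('top',163,170.4,.012), px2w('scene',232+.1*(585-400),122+21,.012))
E
python3 go.py 0.602 0.394 0.0145 219.6
```

```text
[0.60273466 0.39409778 0.012     ] [0.59755052 0.38298931 0.012     ]
t 21.5 shift [ -64.2 -168.3  134.8] turn -0.3 at [0.4457 0.4836 0.1493] yaw -140.7 w 0.053939984304355884 f 0.0
```

Emit:
drive_tool([
  [62, -64, -168, 60, 0],
  [62, -64, -168, 60, 0],
  [62, -64, -168, 60, 0],
  [62, -64, -168, 60, 0],
  [62, -64, -168, 90, 0],
  [62, -64, -168, 134, 0],
  [62, -64, -168, 134, 0],
  [50, -64, -168, 134, 0],
  [38, -64, -168, 134, 0],
  [37, -64, -168, 134, 0],
])

```text
t: 22.75
position: [0.6019, 0.3959, 0.0182]
orientation: [-3.141, 0.003, -2.454]
ft_force: [-0.2, -0.9, 5.7]
grip_width: 0.0377
gripper_force: 55.1
```

Emit:
drive_tool([
  [37, 0, 0, 0, 0],
  [37, 0, 0, 0, 0],
  [37, 0, 0, -40, 0],
  [37, 0, 0, -70, 0],
  [37, 0, 0, -70, 0],
])

```text
t: 23.38
position: [0.6024, 0.3962, 0.0894]
orientation: [-3.14, 0.006, -2.454]
ft_force: [0.4, -0.1, -2.2]
grip_width: 0.0382
gripper_force: 55.0
```

```bash
python3 go.py 0.4687 -0.051 0.075 176.2
```

```text
t 23.38 shift [ 387.  -260.9   14.4] turn 43.2 at [0.6024 0.3962 0.0894] yaw -140.6 w 0.03823460550126863 f 54.95736837387085
```

Emit:
drive_tool([
  [37, 387, -261, 0, 43],
  [37, 387, -261, 0, 43],
  [37, 387, -261, 0, 43],
  [37, 387, -261, 0, 43],
  [37, 387, -261, 0, 43],
  [37, 387, -261, 0, 43],
  [37, 387, -261, 0, 43],
  [37, 387, -261, 0, 43],
  [37, 387, -261, 0, 43],
  [37, 387, -261, 0, 43],
])

```text
t: 24.62
position: [0.4673, -0.0516, 0.0851]
orientation: [3.141, -0.0, 3.078]
ft_force: [-0.1, -0.2, -1.9]
grip_width: 0.0381
gripper_force: 55.0
```

```bash
python3 go.py 0.4687 -0.051 0.0215 176.2
```

```text
t 24.62 shift [-1.4  0.7 63.6] turn 0.2 at [ 0.4673 -0.0516  0.0851] yaw 176.4 w 0.038062113427127967 f 54.983723759651184
```

Emit:
drive_tool([
  [37, 0, 0, 30, 0],
  [37, 0, 0, 55, 0],
  [37, 0, 0, 62, 0],
  [37, 0, 0, 62, 0],
  [37, 0, 0, 62, 0],
])

```text
t: 25.25
position: [0.4678, -0.0519, 0.0241]
orientation: [-3.141, 0.001, 3.079]
ft_force: [0.9, -0.2, -1.2]
grip_width: 0.0384
gripper_force: 55.0
```

Emit:
drive_tool([
  [42, 0, 0, 0, 0],
  [46, 0, 0, 0, 0],
  [50, 0, 0, 0, 0],
  [54, 0, 0, -40, 0],
  [54, 0, 0, -100, 0],
  [54, 0, 0, -120, 0],
])

```text
t: 26.0
position: [0.4684, -0.0523, 0.1464]
orientation: [-3.141, 0.004, 3.078]
ft_force: [-0.6, -0.1, -0.7]
grip_width: 0.0538
gripper_force: 0.0
```

```bash
python3 go.py 0.5449 0.2243 0.1 188.8;  python3 - <<'E'
from pl import *
plate(.014,.060,(200,180,216,204))
E
```

```text
t 26.0 shift [-58.9 280.8  46.4] turn -12.4 at [ 0.4684 -0.0523  0.1464] yaw 176.4 w 0.05376539838949538 f 0.0
n 2 c [0.5182 0.2201] ang 8.8 span 0.0282 grip [0.5448 0.2242] yaw 188.8
```

Emit:
drive_tool([
  [54, -59, 281, 46, -12.4],
  [54, -59, 281, 46, -12.4],
  [54, -59, 281, 46, -12.4],
  [54, -59, 281, 46, -12.4],
  [54, -59, 281, 46, -12.4],
  [54, -59, 281, 46, -12.4],
  [54, -59, 281, 46, -12.4],
  [54, -59, 281, 46, -12.4],
])

```text
t: 27.05
position: [0.5438, 0.2237, 0.0973]
orientation: [-3.141, -0.0, -2.99]
ft_force: [-0.2, 0.2, 0.0]
grip_width: 0.0541
gripper_force: 0.0
```

```bash
python3 go.py 0.5449 0.2243 0.016 188.8
```

```text
t 27.05 shift [-1.2  0.5 81.3] turn -0.1 at [0.5438 0.2237 0.0973] yaw -171.3 w 0.05411011549352799 f 0.0
```

Emit:
drive_tool([
  [54, -1, 0, 40, 0],
  [54, -1, 0, 70, 0],
  [54, -1, 0, 79, 0],
  [54, -1, 0, 79, 0],
  [54, -1, 0, 79, 0],
])

```text
t: 27.68
position: [0.5456, 0.2249, 0.0196]
orientation: [3.141, 0.002, -2.989]
ft_force: [-0.4, 0.1, -0.1]
grip_width: 0.0543
gripper_force: 0.0
```

Emit:
drive_tool([
  [46, 0, 0, 1, 0],
  [39, 0, 0, 2, 0],
  [39, 0, 0, 2, 0],
  [39, 0, 0, 2, 0],
  [39, 0, 0, 2, 0],
])

```text
t: 28.3
position: [0.5454, 0.225, 0.0178]
orientation: [3.142, 0.001, -2.988]
ft_force: [-3.2, -1.5, 12.5]
grip_width: 0.0397
gripper_force: 19.5
```

Emit:
drive_tool([
  [39, 0, 0, -30, 0],
  [39, 0, 0, -60, 0],
  [39, 0, 0, -80, 0],
  [39, 0, 0, -80, 0],
  [39.6, 0, 0, -80, 0],
  [39.6, 0, 0, -80, 0],
  [39.6, 0, 0, -80, 0],
])

```text
t: 29.18
position: [0.5446, 0.2247, 0.0956]
orientation: [-3.141, -0.001, -2.988]
ft_force: [-0.3, 0.4, -0.5]
grip_width: 0.0399
gripper_force: 13.0
```

```bash
cat > see.py <<'E'
from pl import *
import sys
for c in('scene','top'):
    im=camera(c);cv2.imwrite('pics/last_%s.png'%c,im[:,:,::-1])
    print(c,[(np.round(d['box'],1).tolist(),round(d['score'],2)) for d in recognise(sys.argv[1],c)])
o=get_obs();print(o['position'],o['grip_width'],o['gripper_force'])
for z in(0,.02,.05,.08): print(z,w2px('scene',list(o['position'][:2])+[z]).round(1))
E
python3 see.py plate_c
```

```text
scene [([306.4, 212.8, 23.1, 17.3], 0.75), ([238.5, 172.6, 15.8, 11.4], 0.68), ([292.0, 199.2, 19.6, 13.5], 0.62), ([258.1, 148.1, 13.0, 10.1], 0.49)]
top [([303.9, 212.6, 8.1, 25.5], 0.66), ([276.9, 205.1, 9.9, 22.3], 0.61), ([209.2, 220.9, 13.3, 22.4], 0.44)]
[0.54485044 0.22480292 0.09609563] 0.03947094460192449 12.951288530512102
0 [263.2 163.7]
0.02 [262.8 159.2]
0.05 [262.2 152.4]
0.08 [261.5 145.6]
```

Emit:
drive_tool([
  [39.75, 0, 0, 0, 0],
  [39.75, 0, 0, 0, 0],
  [39.75, 0, 0, 0, 0],
  [39.75, 0, 0, 0, 0],
])

```text
t: 29.88
position: [0.5449, 0.2248, 0.0963]
orientation: [-3.142, -0.0, -2.988]
ft_force: [-0.5, -0.1, -1.4]
grip_width: 0.0399
gripper_force: 10.1
```

```bash
python3 see.py plate_c|head -1
```

```text
scene [([305.1, 212.1, 22.5, 13.8], 0.76), ([258.2, 147.7, 14.9, 14.4], 0.69), ([291.7, 199.9, 23.6, 14.1], 0.51), ([239.1, 172.5, 15.6, 11.0], 0.5)]
```

Emit:
drive_tool([
  [39.85, 0, 0, 0, 0],
  [39.85, 0, 0, 0, 0],
  [39.85, 0, 0, 0, 0],
])

```text
t: 30.45
position: [0.5449, 0.2248, 0.0963]
orientation: [-3.142, -0.0, -2.988]
ft_force: [-0.0, -0.4, -0.7]
grip_width: 0.0399
gripper_force: 8.3
```

```bash
python3 see.py plate_c|head -1
```

```text
scene [([257.6, 147.1, 10.9, 9.5], 0.63), ([306.2, 212.0, 25.0, 13.6], 0.61), ([292.5, 198.6, 24.0, 13.1], 0.61), ([237.5, 171.9, 14.2, 10.2], 0.55)]
```

Emit:
drive_tool([
  [39.95, 0, 0, 0, 0],
  [39.95, 0, 0, 0, 0],
  [39.95, 0, 0, 0, 0],
])

```text
t: 31.02
position: [0.5449, 0.2248, 0.0963]
orientation: [-3.142, -0.0, -2.988]
ft_force: [0.9, 0.9, -1.6]
grip_width: 0.0398
gripper_force: 6.6
```

```bash
python3 see.py plate_c|head -1
```

```text
scene [([257.1, 147.4, 18.2, 12.4], 0.6), ([306.8, 212.9, 24.6, 14.7], 0.55), ([237.6, 174.1, 16.2, 12.8], 0.55), ([291.3, 199.7, 22.4, 15.0], 0.53), ([296.4, 203.5, 96.4, 60.2], 0.3)]
```

Emit:
drive_tool([
  [40.05, 0, 0, 0, 0],
  [40.05, 0, 0, 0, 0],
  [40.05, 0, 0, 0, 0],
])

```text
t: 31.6
position: [0.545, 0.2249, 0.0964]
orientation: [3.142, 0.0, -2.988]
ft_force: [0.5, 0.1, -0.3]
grip_width: 0.0399
gripper_force: 0.0
```

```bash
python3 see.py plate_c|head -1
```

```text
scene [([306.2, 214.8, 24.2, 15.6], 0.78), ([238.9, 172.6, 16.0, 14.0], 0.65), ([293.0, 197.8, 21.7, 14.4], 0.48), ([263.9, 159.4, 12.5, 13.8], 0.44)]
```

Emit:
drive_tool([
  [54, 0, 60, -20, 0],
  [54, 0, 120, -20, 0],
  [54, 0, 170, -20, 0],
  [54, 0, 170, -20, 0],
  [54, 0, 170, -20, 0],
])

```text
t: 32.42
position: [0.5189, 0.3924, 0.116]
orientation: [-3.141, -0.0, -2.988]
ft_force: [-0.7, -0.3, 0.7]
grip_width: 0.0538
gripper_force: 0.0
```

```bash
python3 see.py plate_c;python3 - <<'E'
from pl import *
im=cv2.imread('pics/last_top.png')[:,:,::-1]
for h in holes(im,(195,172,222,205),'top',.014,80): print(h)
s=cv2.imread('pics/last_scene.png')[:,:,::-1]
for h in holes(s,(245,145,285,175),'scene',.014,75): print('s',h)
E
```

```text
scene [([292.0, 197.7, 21.8, 12.0], 0.64), ([264.4, 158.4, 13.0, 14.5], 0.64), ([305.8, 211.1, 26.4, 14.2], 0.59)]
top [([277.2, 206.0, 8.9, 20.0], 0.74), ([304.9, 210.9, 6.2, 22.9], 0.55), ([209.1, 219.4, 15.9, 21.4], 0.55)]
[0.51939919 0.39182441 0.11640751] 0.05383561926581519 0.0
0 [233.9 151. ]
0.02 [233.3 146.7]
0.05 [232.5 140.1]
0.08 [231.6 133.5]
(array([0.5262, 0.2124]), np.int32(2489), (np.float64(209.7), np.float64(190.7)))
s (array([0.5549, 0.2507]), np.int32(295), (np.float64(261.1), np.float64(157.3)))
s (array([0.5275, 0.2089]), np.int32(273), (np.float64(261.8), np.float64(163.6)))
s (array([0.5316, 0.1017]), np.int32(1162), (np.float64(279.7), np.float64(173.6)))
```

```bash
python3 - <<'E'
from pl import *
print(px2w('scene',261.1,157.3,.044),px2w('scene',261.8,163.6,.016))
im=cv2.imread('pics/last_top.png')[:,:,1]
np.set_printoptions(linewidth=200)
print(im[180:200,196:220])
print(w2px('top',(.545,.225,.06)))
E
python3 go.py 0.545 0.225 0.1 188.8
```

```text
[0.52495123 0.20564015 0.044     ] [0.52540594 0.20568646 0.016     ]
[[153 154 154 149 148 150 151 151 153 151 153 155 151 153 148 153 151 152 153 154 155 151 154 153]
 [154 154 154 150 152 151 150 152 153 151 151 153 154 152 151 152 153 155 155 151 156 155 155 157]
 [155 153 150 152 149 150 152 154 154 153 151 153 152 152 154 151 152 153 152 153 151 154 153 156]
 [151 150 152 151 152 150 155 153 155 153 151 149 148 148 148 149 148 151 150 152 153 150 152 151]
 [153 154 154 154 152 152 153 155 152 155 152 147 129 124 129 140 145 144 146 145 145 146 145 146]
 [156 153 153 152 153 153 155 155 154 151 148 138 115 102 109 115 124 123 119 123 123 122 123 122]
 [152 155 153 154 152 154 154 156 152 147 133 118 105  97  88  81  89  92  99 104 104 103 104 104]
 [155 154 155 154 153 155 155 153 150 130 117 103 102  93  76  64  66  69  89  98 101  97  96 100]
 [152 153 158 154 154 151 151 151 139 118 100 100  94  82  60  56  60  70  90  96 102  98  99  99]
 [154 156 154 156 153 152 151 145 124 109 103  94  86  62  51  46  59  77  92  96  97  98  99  99]
 [147 147 150 149 147 145 140 125 112 10
[... 402 characters left out ...]
 67  63  66  80  96 100 101  97  98  99 102  99 102]
 [100 100  98  99 100  98 101  99 100  95  89  83  74  84  91  99  99  95 101 102 105 102 102 100]
 [108 109 104 101 103  99 100 101  97  97  96  92  93  94  97 101 100  99 101 105 111 106 102  98]
 [138 131 120 109 104 100 100 100 101 100 100 100 101  98  97  99 100  99 100 105 115 110 110 112]
 [151 148 141 131 118 112 109 110 111 111 109 110 110 110 109 110 109 110 109 110 116 130 135 135]
 [154 153 151 147 140 138 136 136 136 136 134 135 137 135 135 135 133 135 137 136 140 145 151 149]]
[203.41009702 184.63435012]
t 32.62 shift [-1.000e-01 -1.688e+02  1.640e+01] turn -0.1 at [0.5194 0.3918 0.1164] yaw -171.3 w 0.05383561926581519 f 0.0
```

Emit:
drive_tool([
  [54, 50, -60, -60, 0],
  [54, 100, -150, -60, 0],
  [54, 130, -400, -60, 0],
  [54, 130, -560, -60, 0],
  [54, 130, -560, -60, 0],
  [54, 130, -560, -60, 0],
  [54, 130, -560, -60, 0],
  [54, 130, -560, -60, 0],
  [54, 130, -560, -60, 0],
  [54, 130, -560, -60, 0],
])

```text
t: 33.88
position: [0.4753, -0.1837, 0.1766]
orientation: [-3.141, 0.001, -2.991]
ft_force: [-0.2, 0.7, 0.4]
grip_width: 0.0539
gripper_force: 0.0
```

```bash
python3 see.py plate_c;python3 - <<'E'
from pl import *
t=cv2.imread('pics/last_top.png')[170:210,192:232];s=cv2.imread('pics/last_scene.png')[140:180,240:280]
cv2.imwrite('pics/m12.png',cv2.resize(np.hstack([t,s]),None,fx=10,fy=10,interpolation=cv2.INTER_CUBIC))
E
```

```text
scene [([261.7, 160.2, 9.8, 11.2], 0.68), ([291.6, 200.9, 18.9, 14.9], 0.51), ([307.1, 213.1, 24.4, 17.7], 0.48)]
top [([209.6, 221.0, 15.0, 15.8], 0.62), ([304.9, 213.8, 8.9, 9.3], 0.52), ([278.2, 205.5, 6.9, 19.8], 0.51), ([357.6, 228.0, 34.3, 18.2], 0.23)]
[ 0.47543266 -0.18101751  0.17624221] 0.05400934968590911 0.0
0 [318.9 214.7]
0.02 [318.8 209.8]
0.05 [318.6 202.4]
0.08 [318.4 194.8]
```

View pics/m12.png

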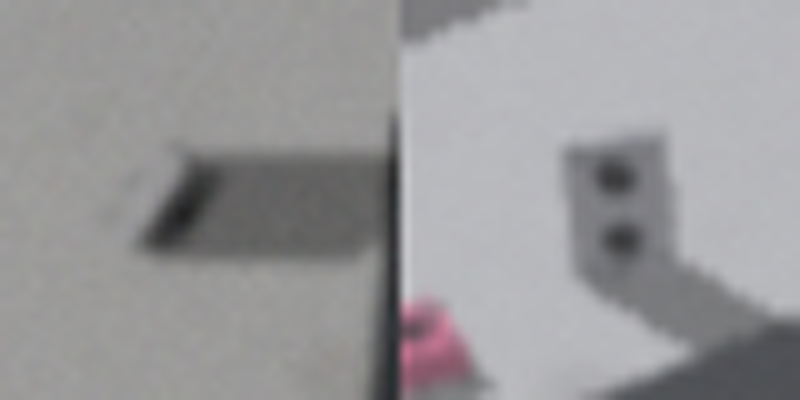

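```bash
python3 - <<'E'
from pl import *
print(px2w('top',208.4,190.3,.06),px2w('top',211.3,190.7,0))
E
python3 go.py 0.528 0.212 0.13 242
```

```text
[0.52400603 0.20591224 0.06      ] [0.52718188 0.20956196 0.        ]
t 34.08 shift [-111.1  380.6   46.2] turn -53.3 at [ 0.4754 -0.181   0.1762] yaw -171.3 w 0.05400934968590911 f 0.0
```

Emit:
drive_tool([
  [58, -111, 382, 10, -53.3],
  [58, -111, 382, 10, -53.3],
  [58, -111, 382, 10, -53.3],
  [58, -111, 382, 10, -53.3],
  [58, -111, 382, 10, -53.3],
  [58, -111, 382, 10, -53.3],
  [58, -111, 382, 10, -53.3],
  [58, -111, 382, 46, -53.3],
  [58, -111, 382, 46, -53.3],
  [58, -111, 382, 46, -53.3],
])

```text
t: 35.33
position: [0.5275, 0.2138, 0.1313]
orientation: [-3.141, 0.0, -2.059]
ft_force: [0.2, 1.1, 0.1]
grip_width: 0.058
gripper_force: 0.0
```

```bash
python3 go.py 0.5285 0.213 0.064 242
```

```text
t 35.33 shift [ 0.3 -1.3 67.3] turn 0.1 at [0.5275 0.2138 0.1313] yaw -117.9 w 0.0579523058680433 f 0.0
```

Emit:
drive_tool([
  [58, 0, -1, 30, 0],
  [58, 0, -1, 55, 0],
  [58, 0, -1, 66, 0],
  [58, 0, -1, 66, 0],
  [50, 0, -1, 66, 0],
  [44, 0, -1, 66, 0],
  [40, 0, -1, 66, 0],
  [37, 0, -1, 66, 0],
  [37, 0, -1, 66, 0],
  [37, 0, -1, 66, 0],
])

```text
t: 36.58
position: [0.529, 0.2138, 0.0655]
orientation: [-3.14, 0.002, -2.058]
ft_force: [-0.2, -0.7, 8.5]
grip_width: 0.0384
gripper_force: 50.9
```

Emit:
drive_tool([
  [37, 0, 0, -20, 0],
  [37, 0, 0, -40, 0],
  [37, 0, 0, -60, 0],
  [37, 0, 0, -60, 0],
])

```text
t: 37.08
position: [0.5288, 0.2138, 0.1254]
orientation: [-3.14, 0.002, -2.058]
ft_force: [-0.0, -0.8, -1.5]
grip_width: 0.0379
gripper_force: 50.5
```

```bash
python3 go.py 0.506 0.046 0.12 176.2; python3 see.py plate_c; python3 - <<'E'
from pl import *
s=cv2.imread('pics/last_scene.png')[:,:,::-1]
for h in holes(s,(245,130,285,175),'scene',.06,75,): print('s',h)
E
```

```text
t 37.08 shift [158.9 -58.5   5.4] turn 65.9 at [0.5288 0.2138 0.1254] yaw -117.9 w 0.03789676784393344 f 50.51948045147583
scene [([307.6, 211.9, 22.5, 15.9], 0.76), ([261.2, 145.0, 10.7, 17.0], 0.74), ([292.0, 198.8, 20.0, 11.5], 0.48), ([237.6, 174.4, 18.6, 13.9], 0.41)]
top [([278.6, 206.6, 7.9, 21.6], 0.72), ([354.6, 231.7, 23.7, 12.0], 0.71), ([305.1, 212.7, 10.1, 23.6], 0.61), ([208.9, 218.7, 11.3, 20.8], 0.52)]
[0.52770983 0.21338761 0.12326616] 0.03807684553148551 50.520072168437764
0 [261.4 166.2]
0.02 [261.  161.8]
0.05 [260.3 155. ]
0.08 [259.7 148. ]
s (array([0.5983, 0.3832]), np.int32(2069), (np.float64(249.5), np.float64(132.5)))
s (array([0.653 , 0.3491]), np.int32(712), (np.float64(265.2), np.float64(131.1)))
s (array([0.5712, 0.278 ]), np.int32(371), (np.float64(259.3), np.float64(143.3)))
s (array([0.5413, 0.2315]), np.int32(342), (np.float64(260.2), np.float64(149.9)))
s (array([0.4835, 0.0409]), np.int32(740), (np.float64(278.8), np.float64(173.7)))
```

```bash
python3 go.py 0.515 0.046 0.1 176.2
```

```text
t 37.27 shift [153.9 -67.2  23.3] turn 65.9 at [0.5277 0.2134 0.1233] yaw -117.9 w 0.03807684553148551 f 50.520072168437764
```

Emit:
drive_tool([
  [37, 154, -67, 0, 66],
  [37, 154, -67, 0, 66],
  [37, 154, -67, 0, 66],
  [37, 154, -67, 0, 66],
  [37, 154, -67, 0, 66],
  [37, 154, -67, 0, 66],
  [37, 154, -67, 0, 66],
  [37, 154, -67, 23, 66],
  [37, 154, -67, 40, 66],
  [37, 154, -67, 40, 66],
])

```text
t: 38.52
position: [0.5145, 0.0461, 0.083]
orientation: [-3.141, -0.003, 3.075]
ft_force: [-0.1, -0.2, -0.8]
grip_width: 0.0378
gripper_force: 50.6
```

```bash
python3 go.py 0.515 0.046 0.067 176.2
```

```text
t 38.52 shift [-0.5 -0.1 16. ] turn -0.0 at [0.5145 0.0461 0.083 ] yaw 176.2 w 0.037791724994171175 f 50.585787263698876
```

Emit:
drive_tool([
  [38, 0, 0, 8, 0],
  [38, 0, 0, 14, 0],
  [38, 0, 0, 17, 0],
  [38, 0, 0, 17, 0],
])

```text
t: 39.02
position: [0.5163, 0.0459, 0.0684]
orientation: [-3.142, 0.002, 3.073]
ft_force: [-1.3, -2.0, 11.4]
grip_width: 0.0382
gripper_force: 47.3
```

Emit:
drive_tool([
  [39.5, 0, 0, 1, 0],
  [39.7, 0, 0, 1, 0],
  [39.7, 4, 0, 1, 0],
  [39.7, 8, 0, 1, 0],
  [39.7, 12, 0, 1, 0],
  [39.7, 16, 0, 1.5, 0],
  [39.7, 20, 0, 2, 0],
  [39.7, 24, 0, 3.5, 0],
  [39.7, 28, 0, 5, 0],
  [39.7, 32, 0, 7, 0],
])

```text
t: 40.28
position: [0.483, 0.0483, 0.0601]
orientation: [3.142, -0.0, 3.073]
ft_force: [0.6, -1.4, 2.0]
grip_width: 0.0398
gripper_force: 8.1
```

Emit:
drive_tool([
  [39.8, 4, 0, 2.5, 0],
  [39.8, 8, 0, 5, 0],
  [39.8, 11, 0, 8, 0],
  [39.8, 14, 0, 11, 0],
  [39.8, 17, 0, 14, 0],
  [39.8, 20, 0, 18, 0],
  [39.8, 22, 0, 22, 0],
  [39.8, 24, 0, 27, 0],
  [39.8, 26, 0, 32, 0],
  [39.8, 26, 0, 34, 0],
])

```text
t: 41.52
position: [0.4572, 0.0501, 0.0259]
orientation: [-3.142, -0.001, 3.073]
ft_force: [-1.2, -0.8, 0.5]
grip_width: 0.0398
gripper_force: 5.8
```

```bash
python3 see.py plate_c; python3 - <<'E'
from pl import *
s=cv2.imread('pics/last_scene.png')[:,:,::-1]
E
```

```text
scene [([292.5, 198.5, 20.7, 10.2], 0.68), ([305.9, 212.5, 26.9, 11.0], 0.47), ([278.9, 184.7, 19.9, 11.2], 0.38)]
top [([304.5, 213.1, 9.8, 25.5], 0.58), ([277.8, 207.1, 12.4, 18.9], 0.57), ([208.1, 220.3, 13.6, 15.5], 0.41)]
[0.45764115 0.05007545 0.02631886] 0.03944812974402845 5.704497322440147
0 [272.7 189.5]
0.02 [272.3 184.9]
0.05 [271.7 177.7]
0.08 [271.1 170.5]
```

Emit:
drive_tool([
  [41, 0, 0, 0, 0],
  [44, 0, 0, 0, 0],
  [50, 0, 0, 0, 0],
  [54, 0, 0, -40, 0],
  [54, 0, 0, -100, 0],
  [60, 60, 0, -130, 0],
  [60, 120, 60, -130, 0],
  [60, 120, 120, -130, 0],
  [60, 120, 150, -130, 0],
  [60, 120, 150, -130, 0],
])

```text
t: 42.98
position: [0.3477, 0.2102, 0.1565]
orientation: [3.141, 0.001, 3.077]
ft_force: [-1.0, -0.3, -0.9]
grip_width: 0.0601
gripper_force: 0.0
```

```bash
python3 see.py gauge; cat > cp.py <<'E'
from pl import *
# plates lying on dark check plate: bright blobs in the top view
im=cv2.imread('pics/last_top.png');g=im.max(2)
x0,y0,s=226,182,6
m=cv2.resize(g[y0:230,x0:326],None,fx=s,fy=s,interpolation=cv2.INTER_CUBIC)
for thr in (88,100):
    cs=cv2.findContours((m>thr).astype(np.uint8),0,1)[0]
    for c in cs:
        if cv2.contourArea(c)>1200:
            (cx,cy),wh,_=cv2.minAreaRect(c);P=(cv2.boxPoints(cv2.minAreaRect(c))+.5)/s-.5+[x0,y0]
            W=np.array([px2w('top',u,v,.016)[:2] for u,v in P]);e=[W[1]-W[0],W[2]-W[1]];l=[np.hypot(*k) for k in e];d=e[int(np.argmax(l))]
            print(thr,'c',W.mean(0).round(4),'size',np.round(sorted(l),3),'ang',np.degrees(np.arctan2(d[1],d[0])).round(1)%180)
E
python3 cp.py
```

```text
scene [([426.8, 307.8, 36.4, 35.5], 0.91), ([379.1, 274.9, 26.7, 29.7], 0.65), ([332.2, 239.7, 27.3, 34.8], 0.58)]
top [([407.1, 233.6, 25.3, 15.4], 0.78), ([355.2, 234.5, 20.6, 10.8], 0.7), ([454.5, 236.4, 21.7, 21.9], 0.65)]
[0.34795382 0.20708906 0.15616855] 0.06013707584475834 0.0
0 [223.  183.9]
0.02 [222.3 179.3]
0.05 [221.3 172.2]
0.08 [220.2 165.1]
88 c [ 0.4433 -0.1483] size [0.044 0.093] ang 176.2
88 c [ 0.4679 -0.0502] size [0.045 0.078] ang 176.0
88 c [0.4795 0.0504] size [0.045 0.064] ang 176.0
88 c [ 0.5503 -0.0602] size [0.026 0.341] ang 90.5
88 c [0.4713 0.029 ] size [0.183 0.242] ang 90.5
100 c [ 0.4435 -0.1484] size [0.043 0.091] ang 176.4
100 c [ 0.468  -0.0505] size [0.043 0.077] ang 175.9
100 c [0.4796 0.05  ] size [0.042 0.062] ang 176.8
100 c [ 0.5511 -0.0672] size [0.025 0.327] ang 90.5
100 c [0.4712 0.0354] size [0.183 0.23 ] ang 90.5
```

```bash
python3 - <<'E'
from pl import *
np.set_printoptions(linewidth=250)
im=cv2.imread('pics/last_top.png').max(2)
print(im[217:242,338:378])
print([w2px('top',(.385,-.353,z)).round(1) for z in(.003,.044,.086)])
c=im
for n,p,z in(('a',(.4435,-.1484),.013),('b',(.468,-.0505),.015),('c',(.4796,.05),.017)):
    u,v=w2px('top',(*p,z)).round().astype(int);print(n,im[v-5:v+6,u-2:u+3].min(),im[v-5:v+6,u-2:u+3].max())
E
```

```text
[[153 153 154 153 152 154 156 149 149 153 155 150 151 150 153 152 148 151 149 153 153 154 154 152 149 154 151 152 154 151 148 151 152 149 155 154 150 152 153 155]
 [152 153 153 153 154 155 153 152 151 151 149 150 149 153 151 154 152 150 152 151 153 151 153 149 146 144 145 143 143 144 140 131 133 144 152 153 152 152 151 151]
 [152 154 151 152 154 154 150 151 151 151 153 153 153 154 151 146 145 142 142 142 141 143 140 129 115 112 108 106 103 103  96  89  98 131 149 150 154 151 152 151]
 [151 151 154 152 153 152 149 144 142 142 141 142 142 139 129 122 114 107 106 105 102 100  96  83  70  63  61  54  51  48  46  45  68 110 140 150 150 151 151 152]
 [152 151 144 142 142 138 129 110 105 105 101  99  98  96  86  80  67  59  55  55  53  51  43  37  38  34  31  23  27  22  25  21  46  93 134 149 153 150 152 152]
 [152 144 120 103  98  97  86  64  58  55  52  50  49  46  39  32  32  23  24  23  23  21  26  25  20  23  26  23  20  21  24  19  39  84 130 148 151 152 152 149]
 [148 134  92  56  45  43  33  26  24  21  12  22  13  14  17  14  20  19  18  15  21  17  22  18  23  21  24  21  22  20 
[... 2373 characters left out ...]
 28  29  29  36  42  39  46  48  51  56  63  69  73  78  83  81  83  79  83  86  89  94  95  99  99  97  99  99]
 [ 99  99  96  86  58  36  33  37  41  46  48  53  52  57  65  69  74  78  81  81  82  83  88  89  93  96  92  97  96  95  95  97  99 100  97  98 100  98  99  96]
 [ 95 100  98  93  75  65  69  73  79  79  82  84  86  82  89  87  93  94  93  95  96  97  95  96 100  97  99  98  97 100 100  99 101 102  99 102 100  99 101  97]
 [ 97 100  99  95  90  89  89  91  98  96  97  97  99  96  96  97  98  98  97  97  98  97  99 100  95  99  98  98  98  99  99  99  98 101  99 100 100  97  96  99]]
[array([357., 229.]), array([358. , 229.1]), array([359. , 229.2])]
a 148 154
b 153 160
c 148 155
```

```bash
python3 go.py 0.377 -0.344 0.13 181.5
```

```text
t 43.17 shift [ -67.2 -547.7   26.2] turn -5.5 at [0.348  0.2071 0.1562] yaw 176.0 w 0.06013707584475834 f 0.0
```

Emit:
drive_tool([
  [58, -67, -548, 0, -5.5],
  [58, -67, -548, 0, -5.5],
  [58, -67, -548, 0, -5.5],
  [58, -67, -548, 0, -5.5],
  [58, -67, -548, 0, -5.5],
  [58, -67, -548, 0, -5.5],
  [58, -67, -548, 0, -5.5],
  [58, -67, -548, 0, -5.5],
  [58, -67, -548, 0, -5.5],
  [58, -67, -548, 26, -5.5],
])

```text
t: 44.42
position: [0.3767, -0.348, 0.1311]
orientation: [-3.138, 0.003, -3.119]
ft_force: [-0.5, 1.1, -0.3]
grip_width: 0.0581
gripper_force: 0.0
```

Emit:
drive_tool([
  [58, 0, 0, 0, 0],
  [58, 0, 0, 0, 0],
  [58, 0, 0, 0, 0],
  [58, 0, 0, 0, 0],
])

```text
t: 44.92
position: [0.3776, -0.3433, 0.131]
orientation: [-3.141, 0.001, -3.114]
ft_force: [-0.1, 0.2, -0.4]
grip_width: 0.0579
gripper_force: 0.0
```

```bash
python3 go.py 0.377 -0.344 0.066 181.5
```

```text
t 44.92 shift [ 0.6 -0.7 65. ] turn 0.1 at [ 0.3776 -0.3433  0.131 ] yaw -178.4 w 0.057870491892070434 f 0.0
```

Emit:
drive_tool([
  [58, 0, 0, 30, 0],
  [58, 0, 0, 55, 0],
  [58, 0, 0, 64, 0],
  [58, 0, 0, 64, 0],
  [40, 0, 0, 64, 0],
  [30, 0, 0, 64, 0],
  [23, 0, 0, 64, 0],
  [22, 0, 0, 64, 0],
  [22, 0, 0, 64, 0],
])

```text
t: 46.05
position: [0.3778, -0.3441, 0.0672]
orientation: [-3.14, 0.001, -3.114]
ft_force: [-1.0, -1.4, 6.0]
grip_width: 0.033
gripper_force: 59.2
```

Emit:
drive_tool([
  [44, 0, 0, 0, 0],
  [44, 0, 0, -8, 0],
  [44, 0, 0, -15, 0],
  [44, 0, 0, -15, 0],
  [36, 0, 0, -15, 0],
  [30, 0, 0, -15, 0],
  [30, 0, 0, -15, 0],
  [30, 0, 0, -15, 0],
])

```text
t: 47.05
position: [0.3776, -0.3439, 0.0816]
orientation: [-3.141, 0.001, -3.114]
ft_force: [-0.7, -3.5, 5.0]
grip_width: 0.0325
gripper_force: 59.1
```

Emit:
drive_tool([
  [30, 0, 0, -20, 0],
  [30, 0, 0, -40, 0],
  [30, 0, 0, -60, 0],
  [30, 0, 0, -60, 0],
  [30, 0, 0, -60, 0],
])

```text
t: 47.68
position: [0.3769, -0.3428, 0.1402]
orientation: [3.14, -0.001, -3.114]
ft_force: [-0.2, -0.9, -4.5]
grip_width: 0.0326
gripper_force: 60.6
```

```bash
python3 see.py gauge; python3 cp.py | grep 100; python3 go.py 0.4435 -0.1484 0.142 176.2
```

```text
scene [([424.9, 307.1, 39.6, 34.6], 0.84), ([381.4, 273.3, 33.2, 33.2], 0.83), ([331.6, 223.2, 26.9, 29.8], 0.75)]
top [([406.9, 234.3, 25.0, 10.2], 0.75), ([454.1, 235.1, 20.9, 20.5], 0.72)]
[ 0.37708142 -0.3430722   0.14051676] 0.03257231898086046 60.63531160354614
0 [330.3 250.3]
0.02 [330.2 245.2]
0.05 [330.2 237.4]
0.08 [330.1 229.4]
100 c [ 0.4435 -0.1484] size [0.043 0.091] ang 176.3
100 c [ 0.468  -0.0505] size [0.043 0.077] ang 175.9
100 c [0.4797 0.0501] size [0.042 0.062] ang 176.8
100 c [ 0.5511 -0.0685] size [0.025 0.324] ang 90.5
100 c [0.4712 0.0351] size [0.183 0.23 ] ang 90.5
t 47.88 shift [-71.7 192.8  -1.5] turn 5.4 at [ 0.3771 -0.3431  0.1405] yaw -178.4 w 0.03257231898086046 f 60.63531160354614
```

Emit:
drive_tool([
  [30, -25, 60, 0, 2],
  [30, -50, 120, 0, 4],
  [30, -72, 193, 0, 5.4],
  [30, -72, 193, 0, 5.4],
  [30, -72, 193, 0, 5.4],
  [30, -72, 193, 0, 5.4],
  [30, -72, 193, 0, 5.4],
])

```text
t: 48.75
position: [0.4438, -0.1493, 0.1412]
orientation: [-3.142, -0.0, 3.074]
ft_force: [-0.3, 0.1, -3.5]
grip_width: 0.0331
gripper_force: 61.4
```

```bash
python3 go.py 0.4435 -0.1484 0.083 176.2
```

```text
t 48.75 shift [ 0.4  0.9 58.2] turn -0.1 at [ 0.4438 -0.1493  0.1412] yaw 176.1 w 0.03306400738289976 f 61.421005725860596
```

Lower, release, wait, check, regrip.

Emit:
drive_tool([
  [30, 0, 1, 25, 0],
  [30, 0, 1, 45, 0],
  [30, 0, 1, 54, 0],
  [30, 0, 1, 58, 0],
  [30, 0, 1, 59, 0],
  [30, 0, 1, 59, 0],
])

```text
t: 49.5
position: [0.4443, -0.1476, 0.0828]
orientation: [-3.141, 0.001, 3.075]
ft_force: [-0.6, -1.1, -2.3]
grip_width: 0.0323
gripper_force: 61.5
```

Emit:
drive_tool([
  [36, 0, 0, 0, 0],
  [42, 0, 0, 0, 0],
  [46, 0, 0, 0, 0],
  [46, 0, 0, 0, 0],
  [46, 0, 0, 0, 0],
  [46, 0, 0, 0, 0],
  [46, 0, 0, 0, 0],
  [46, 0, 0, 0, 0],
])

```text
t: 50.5
position: [0.4441, -0.1475, 0.0823]
orientation: [3.142, -0.0, 3.075]
ft_force: [0.3, 0.6, 0.3]
grip_width: 0.0461
gripper_force: 0.0
```

```bash
python3 see.py gauge; python3 -c "
from h import *
print(sorted(get_obs().keys()))
print(w2px('scene',(.4435,-.1484,.046)),w2px('scene',(.377,-.3435,.046)))"
```

```text
scene [([379.2, 276.2, 34.6, 34.6], 0.84), ([426.3, 307.9, 36.6, 36.2], 0.69), ([306.8, 206.2, 22.0, 30.7], 0.61)]
top [([409.0, 233.1, 27.7, 16.1], 0.69), ([452.5, 235.8, 18.7, 24.2], 0.66)]
[ 0.44406923 -0.14745767  0.08230046] 0.04572864468326751 0.0
0 [305.3 214.2]
0.02 [305.1 209.4]
0.05 [304.8 201.9]
0.08 [304.4 194.4]
['effort', 'ft_force', 'grip_width', 'gripper_force', 'joint_positions', 'joint_vel', 'orientation', 'position', 't', 'torque']
[304.8697096  203.12193116] [330.24968559 238.54637381]
```

```bash
python3 -c "
from h import *
print(px2w('scene',306.2,212.3,.013),px2w('scene',306.2,212.5,.008))"; python3 go.py 0.4435 -0.1484 0.142 176.2;
```

```text
[ 0.4419782  -0.15519531  0.013     ] [ 0.44566387 -0.15062738  0.008     ]
t 50.7 shift [  0.5  -1.  -59.7] turn -0.0 at [ 0.4441 -0.1475  0.0823] yaw 176.2 w 0.04572864468326751 f 0.0
```

Emit:
drive_tool([
  [36, 0, 0, 0, 0],
  [30, 0, 0, 0, 0],
  [30, 0, 0, 0, 0],
  [30, 0, 0, 0, 0],
  [30, 0, 0, -25, 0],
  [30, 0, 0, -60, 0],
  [30, -9, 50, -60, 0],
  [30, -18, 98, -60, 0],
  [30, -18, 98, -60, 0],
  [30, -18, 98, -60, 0],
])

```text
t: 51.95
position: [0.4681, -0.0509, 0.1419]
orientation: [3.142, -0.001, 3.076]
ft_force: [0.1, 0.3, -3.8]
grip_width: 0.0322
gripper_force: 61.3
```

```bash
python3 see.py plate_b; python3 cp.py | grep 100; python3 go.py 0.468 -0.0505 0.083 176.2
```

```text
scene [([306.9, 212.5, 25.0, 14.6], 0.78), ([279.7, 187.6, 16.0, 9.2], 0.57), ([289.8, 197.1, 22.8, 15.2], 0.51)]
top [([303.1, 213.2, 12.7, 24.4], 0.73), ([208.8, 219.9, 17.5, 19.5], 0.7)]
[ 0.46833234 -0.05164539  0.14215896] 0.03258685389355572 61.25658988952637
0 [292.8 199.8]
0.02 [292.5 195.1]
0.05 [292.1 187.8]
0.08 [291.7 180.4]
100 c [ 0.442  -0.1478] size [0.043 0.088] ang 177.8
100 c [ 0.5511 -0.0681] size [0.025 0.325] ang 90.5
100 c [0.4703 0.1353] size [0.029 0.183] ang 1.0999999999999943
t 52.15 shift [ 0.4  1.1 59.2] turn -0.1 at [ 0.4683 -0.0516  0.1422] yaw 176.1 w 0.03258685389355572 f 61.25658988952637
```

Emit:
drive_tool([
  [30, 0, 1, 25, 0],
  [30, 0, 1, 45, 0],
  [30, 0, 1, 54, 0],
  [30, 0, 1, 58, 0],
  [30, 0, 1, 59, 0],
  [30, 0, 1, 59, 0],
])

```text
t: 52.9
position: [0.4689, -0.05, 0.0837]
orientation: [-3.141, 0.001, 3.075]
ft_force: [-1.2, 0.3, -2.2]
grip_width: 0.0324
gripper_force: 61.4
```

Emit:
drive_tool([
  [36, 0, 0, 0, 0],
  [42, 0, 0, 0, 0],
  [46, 0, 0, 0, 0],
  [46, 0, 0, 0, 0],
  [46, 0, 0, 0, 0],
  [46, 0, 0, 0, 0],
  [46, 0, 0, 0, 0],
  [46, 0, 0, 0, 0],
])

```text
t: 53.9
position: [0.4686, -0.0499, 0.0833]
orientation: [3.142, 0.0, 3.075]
ft_force: [0.9, -0.4, 0.5]
grip_width: 0.0459
gripper_force: 0.0
```

```bash
python3 see.py gauge
```

```text
scene [([292.2, 189.6, 19.3, 27.7], 0.72), ([379.9, 273.2, 32.9, 33.3], 0.61), ([425.4, 307.9, 34.5, 38.1], 0.57), ([298.1, 202.2, 95.1, 63.1], 0.42)]
top [([407.2, 233.2, 23.3, 10.5], 0.71), ([454.5, 234.4, 17.7, 21.5], 0.5)]
[ 0.46861697 -0.04985827  0.08326307] 0.046272761540679545 0.0
0 [292.6 199.6]
0.02 [292.3 194.8]
0.05 [291.8 187.6]
0.08 [291.4 180.2]
```

Emit:
drive_tool([
  [36, 0, 0, 0, 0],
  [30, 0, 0, 0, 0],
  [30, 0, 0, 0, 0],
  [30, 0, 0, 0, 0],
  [30, 0, 0, -25, 0],
  [30, 0, 0, -60, 0],
  [30, 0, 0, -60, 0],
])

```text
t: 54.98
position: [0.4695, -0.0499, 0.1446]
orientation: [-3.141, 0.003, 3.075]
ft_force: [-0.1, 0.6, -4.1]
grip_width: 0.0327
gripper_force: 60.6
```

```bash
python3 see.py plate_c; python3 cp.py ; python3 go.py 0.4797 0.0501 0.142 176.2
python3 -c "
from h import *
print(w2px('scene',(.4797,.0501,.013)),w2px('top',(.4797,.0501,.016)))
im=cv2.imread('pics/last_top.png').max(2);np.set_printoptions(linewidth=200);print(im[190:216,238:268:1])"
```

```text
scene [([278.6, 185.9, 20.8, 13.9], 0.71), ([236.4, 172.9, 16.5, 10.5], 0.66), ([292.0, 199.1, 22.7, 14.8], 0.62), ([306.9, 214.2, 28.0, 15.0], 0.59)]
top [([209.9, 220.9, 14.4, 21.9], 0.59), ([302.4, 211.6, 11.3, 22.8], 0.48)]
[ 0.46781086 -0.04970963  0.14190348] 0.03229693483428004 60.591005086898804
0 [292.3 199.7]
0.02 [292.1 194.9]
0.05 [291.6 187.7]
0.08 [291.2 180.3]
88 c [ 0.4428 -0.1485] size [0.044 0.092] ang 175.5
88 c [ 0.5503 -0.0605] size [0.026 0.34 ] ang 90.5
88 c [0.4703 0.1359] size [0.028 0.183] ang 1.0999999999999943
100 c [ 0.4425 -0.1487] size [0.042 0.089] ang 175.2
100 c [ 0.5511 -0.0685] size [0.025 0.324] ang 90.5
100 c [0.4702 0.1369] size [0.026 0.183] ang 1.1999999999999886
t 55.17 shift [-5.200e+00  1.004e+02 -1.000e-01] turn -0.0 at [ 0.4678 -0.0497  0.1419] yaw 176.2 w 0.03229693483428004 f 60.591005086898804
[277.26416527 184.23912028] [251.76944124 203.16873379]
[[54 55 53 51 53 52 55 64 60 58 59 56 50 42 37 44 50 57 60 57 58 57 52 55 58 56 53 55 57 49]
 [52 57 53 55 53 56 58 64 57 59 56 53 51 39 40 46 57 62 60 60 58 58 59 58 55 60 56 59 54 58]
 [54
[... 1528 characters left out ...]
42 42 47 45 39 44 46 48 46 44 42 45 46 50 58 64]
 [56 54 60 55 52 48 40 28 27 26 30 37 43 44 39 42 42 42 44 40 45 44 46 44 42 45 43 49 46 54]
 [59 56 57 58 56 48 38 31 28 25 28 39 42 38 44 36 40 46 40 41 40 40 45 43 40 46 44 40 46 42]
 [58 57 58 54 54 45 36 26 30 32 32 35 40 43 37 36 40 38 37 44 42 43 41 44 41 41 44 41 44 45]
 [55 54 58 56 48 41 33 40 35 33 35 35 37 38 34 36 39 40 36 41 43 40 38 39 36 41 44 42 40 38]
 [57 58 57 52 49 40 45 48 52 52 47 44 39 41 43 40 36 32 32 40 36 37 36 38 42 41 37 44 42 39]
 [60 56 60 52 46 44 54 64 66 62 61 59 54 51 41 44 42 40 40 38 37 40 39 37 36 39 39 40 41 37]
 [64 62 62 49 41 46 58 65 69 68 68 62 62 51 49 45 45 45 41 45 41 43 41 37 39 38 42 37 31 38]]
```

Emit:
drive_tool([
  [30, -3, 50, 0, 0],
  [30, -5, 100, 0, 0],
  [30, -5, 100, 0, 0],
  [30, -5, 100, 0, 0],
  [30, -5, 100, 20, 0],
  [30, -5, 100, 40, 0],
  [30, -5, 100, 52, 0],
  [30, -5, 100, 57, 0],
  [30, -5, 100, 58.5, 0],
  [30, -5, 100, 58.5, 0],
])

```text
t: 56.42
position: [0.4805, 0.0495, 0.0852]
orientation: [-3.142, 0.001, 3.075]
ft_force: [-0.8, -1.1, -1.4]
grip_width: 0.0327
gripper_force: 61.6
```

Emit:
drive_tool([
  [36, 0, 0, 0, 0],
  [42, 0, 0, 0, 0],
  [46, 0, 0, 0, 0],
  [46, 0, 0, 0, 0],
  [46, 0, 0, 0, 0],
  [46, 0, 0, 0, 0],
  [46, 0, 0, 0, 0],
  [46, 0, 0, 0, 0],
])

```text
t: 57.42
position: [0.4803, 0.0495, 0.0848]
orientation: [-3.142, 0.0, 3.075]
ft_force: [0.2, -0.4, 0.9]
grip_width: 0.0462
gripper_force: 0.0
```

Emit:
drive_tool([
  [36, 0, 0, 0, 0],
  [30, 0, 0, 0, 0],
  [30, 0, 0, 0, 0],
  [30, 0, 0, 0, 0],
  [30, 0, 0, -25, 0],
  [30, 0, 0, -60, 0],
  [30, 0, 0, -60, 0],
  [30, 0, 0, -60, 0],
])

```text
t: 58.42
position: [0.4796, 0.0496, 0.1436]
orientation: [-3.142, -0.002, 3.075]
ft_force: [-0.5, 0.4, -4.1]
grip_width: 0.0322
gripper_force: 60.6
```

```bash
python3 see.py gauge; python3 see.py plate_c|head -2;  python3 go.py 0.384 -0.351 0.142 181.5
```

```text
scene [([276.5, 163.8, 21.8, 26.1], 0.66), ([425.1, 307.9, 40.2, 37.8], 0.59)]
top [([453.9, 234.5, 17.5, 23.0], 0.8), ([406.8, 234.5, 24.0, 17.0], 0.46)]
[0.47975336 0.0495696  0.14372319] 0.0325685955737074 60.57206869125366
0 [277.6 187.3]
0.02 [277.2 182.7]
0.05 [276.7 175.6]
0.08 [276.1 168.3]
scene [([306.1, 212.0, 28.1, 13.8], 0.76), ([292.1, 199.2, 22.7, 14.7], 0.72), ([279.5, 186.1, 21.0, 12.9], 0.71), ([239.4, 172.3, 16.1, 10.7], 0.56)]
top [([276.6, 206.8, 10.8, 18.5], 0.72), ([304.2, 212.7, 8.8, 22.5], 0.62)]
t 58.83 shift [  69.3 -406.1    2.5] turn -5.3 at [0.4802 0.0496 0.1445] yaw 176.2 w 0.032523003977479724 f 60.572497844696045
```

Emit:
drive_tool([
  [30, 10, -50, -3, 0],
  [30, 20, -100, -3, -2],
  [30, 69, -406, -3, -5.3],
  [30, 69, -406, -3, -5.3],
  [30, 69, -406, -3, -5.3],
  [30, 69, -406, -3, -5.3],
  [30, 69, -406, -3, -5.3],
  [30, 69, -406, -3, -5.3],
  [30, 69, -406, -3, -5.3],
  [30, 69, -406, -3, -5.3],
])

```text
t: 60.08
position: [0.3847, -0.3498, 0.1477]
orientation: [3.141, -0.0, -3.114]
ft_force: [0.6, 0.1, -3.6]
grip_width: 0.0327
gripper_force: 61.5
```

```bash
python3 go.py 0.384 -0.351 0.0835 181.5
```

```text
t 60.08 shift [ 0.7 -1.2 64.2] turn 0.1 at [ 0.3847 -0.3498  0.1477] yaw -178.4 w 0.03266390361068476 f 61.49510979652405
```

Emit:
drive_tool([
  [30, 0, -1, 25, 0],
  [30, 0, -1, 45, 0],
  [30, 0, -1, 56, 0],
  [30, 0, -1, 60, 0],
  [30, 0, -1, 62, 0],
  [30, 0, -1, 62, 0],
  [36, 0, -1, 62, 0],
  [42, 0, -1, 62, 0],
  [50, 0, -1, 62, 0],
  [56, 0, -1, 62, 0],
])

```text
t: 61.32
position: [0.3844, -0.352, 0.0859]
orientation: [-3.141, 0.0, -3.116]
ft_force: [-0.6, -0.3, -0.2]
grip_width: 0.0561
gripper_force: 0.0
```

Emit:
drive_tool([
  [56, 0, 0, -30, 0],
  [56, 0, 0, -80, 0],
  [56, 0, 0, -120, 0],
  [56, 0, 60, -120, 0],
  [56, 40, 120, -120, 0],
  [56, 40, 240, -120, 0],
  [56, 40, 300, -120, 0],
  [56, 40, 450, -120, 0],
  [56, 40, 550, -120, 0],
  [56, 40, 550, -120, 0],
])

```text
t: 62.58
position: [0.3337, 0.0732, 0.2062]
orientation: [3.142, 0.001, -3.116]
ft_force: [0.7, -0.2, 0.0]
grip_width: 0.0556
gripper_force: 0.0
```

```bash
python3 see.py gauge; python3 cp.py; python3 -c "
from pl import *
np.set_printoptions(linewidth=250)
im=cv2.imread('pics/last_top.png').max(2)
print(im[219:242:1,338:376])
print(w2px('top',(.384,-.351,.047)),w2px('scene',(.384,-.351,.046)))"
```

```text
scene [([380.4, 275.0, 32.8, 34.6], 0.85), ([335.4, 239.6, 27.4, 30.1], 0.74), ([426.1, 307.0, 36.6, 38.4], 0.66)]
top [([409.1, 231.2, 22.4, 14.7], 0.68), ([360.4, 229.6, 26.7, 16.5], 0.66), ([454.7, 235.0, 16.6, 19.0], 0.59)]
[0.33377096 0.07234263 0.20586432] 0.05593667791490936 0.0
0 [240.7 200.3]
0.02 [240.  195.5]
0.05 [239.1 188.3]
0.08 [238.2 180.9]
88 c [0.4524 0.0498] size [0.044 0.065] ang 175.8
88 c [ 0.4432 -0.1484] size [0.044 0.093] ang 176.2
88 c [ 0.468  -0.0502] size [0.045 0.078] ang 175.9
88 c [ 0.5504 -0.0608] size [0.026 0.339] ang 90.5
88 c [0.4713 0.0306] size [0.183 0.239] ang 90.5
100 c [0.4523 0.0498] size [0.042 0.063] ang 176.3
100 c [ 0.4434 -0.1487] size [0.043 0.091] ang 176.1
100 c [ 0.468  -0.0505] size [0.043 0.076] ang 175.9
100 c [ 0.5511 -0.0691] size [0.025 0.323] ang 90.5
100 c [0.4712 0.0364] size [0.183 0.228] ang 90.5
[[150 153 152 153 150 151 153 151 151 152 151 151 148 148 148 144 144 143 141 139 142 143 138 127 116 108 107 107 104 103  95  88  96 131 148 153 150 150]
 [150 154 154 153 151 150 149 145 147 141 140 142 140 138 127 122 114 10
[... 2694 characters left out ...]
69  75  81  91  95  98]
 [111 105  98  81  46  22  18  17  20  20  20  17  25  29  32  32  38  41  48  47  51  60  63  64  72  79  77  82  85  83  81  90  90  92  97 100 100  98]
 [103  99  98  81  58  36  34  42  41  43  49  47  51  58  62  65  72  79  76  78  84  83  86  88  91  95  94  97  94  97  98  94  97  95  98 100  99  99]
 [101  99  99  91  74  66  65  77  83  81  79  83  83  85  85  90  91  94  94  94  97  95  95  99  97  95  98  98  96 101  98  98  96 100  97  99  98  96]
 [ 98 100  97  94  89  88  91  95  94  97  94  97  97  96  95  95  98  95  97  96  99  98 100  97  96  95  98  97 100  99  99  99  98  98  97 100  97  98]]
[357.48755982 229.36860186] [333.66886749 238.68219697]
```

```bash
python3 see.py plate_c|head -2; python3 -c "
from h import *
print(w2px('scene',(.4523,.0498,.013)),w2px('scene',(.4797,.0498,.013)))
im=cv2.imread('pics/last_top.png').max(2)
u,v=w2px('top',(.4523,.0498,.017)).round().astype(int);print(im[v-6:v+7,u-3:u+4].min(),im[v-6:v+7,u-3:u+4].max())"
```

```text
scene [([273.3, 187.6, 20.0, 11.9], 0.66), ([291.9, 200.2, 24.0, 14.5], 0.65), ([303.8, 211.7, 25.3, 14.2], 0.59), ([239.1, 172.8, 14.7, 8.3], 0.43)]
top [([209.4, 221.1, 15.1, 18.9], 0.67), ([253.1, 210.3, 10.9, 15.5], 0.61), ([305.2, 212.5, 11.1, 23.6], 0.53), ([279.7, 206.8, 13.6, 18.3], 0.44)]
[271.28181875 187.08209234] [277.31507743 184.2712122 ]
145 156
```

```bash
python3 -c "
from h import *
print(sign_off())"
```

```text
the job is handed in; nothing more can be done
None
```

I handed the job in at about 63 s: plates a, b and c lie plain face up on the check plate and the gauge is back on its pad; I could not read the gauge, so the three readings are judged only from camera positions. Plate d was absent, and plate c shifted about 27 mm along the check plate after its reading but stayed flat on it.

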